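# Press the stopper home with the lever press

### The job

Take the little squat bottle by its body and, without tipping it over, set it down gently, upright and centred, on the small raised plate of the press, with its stopper still standing proud. Then pull the press lever all the way down so that the ram pushes the stopper fully home, and ease the lever slowly back up to rest without letting it fly. Leave the bottle standing on the plate, do not push the stopper with the gripper, and do not disturb the tumbler, the syrup bottle or the card terminal.

Things in the scene. Friction and masses are not known exactly. Their poses are not given: they have to be found in the camera images.
- bottle: Loose squat amber glass bottle with a paper band, about 0.25 kg. A 50 mm diameter cylinder up to 62 mm high, where it is to be held (about 50 mm up), then a shoulder to a 28 mm neck ending at 75 mm. The stopper's black cap (22 mm diameter, 10 mm thick) tops it: cap top up to 95 mm high at first, 85 mm when home. Origin: centre of the underside, z up.
- stopper (a joint): How far the stopper has been pushed down into the bottle, m: 0 = 10 mm proud, 0.010 = fully home. It is stiff (about 12 N) and stays where it is pushed.
- plate (a point): Centre of the top of the press's round flat steel plate, 60 mm diameter, no rim, 30 mm above the counter, straight below the ram. Axes are the press's: x from its open front to its column, y to the lever's side, z up. The ram's round face (24 mm) is 145 mm above the plate at rest; it comes down 50 mm per rad of lever, to 85 mm above the plate at full stroke.
- press: Dark steel bench press, fixed to the counter. Origin on the counter under the ram; axes as the plate's. Base 130 mm wide, 60 mm forward to 130 mm back; column front face 75 mm behind the ram; overhanging head 56 mm wide, reaching 22 mm forward of the ram's axis, underside 195 mm above the counter. So the bottle goes in from the front with the tool leaning back about 45 degrees.
- pivot (a point): Point on the lever's hinge line, level with the middle of the handle bar: in the plate's axes 20 mm in x, 100 mm in y, and 195 mm above the plate. Axes as the plate's; the lever turns about the y line.
- grip (a point): Middle of the lever's handle, a round black horizontal bar 18 mm in diameter and 85 mm long, lying along the press's y axis (58 to 143 mm from the press's middle plane), 170 mm from the hinge line. At rest the lever points forward and up at 40 degrees; at full stroke forward and down at 29 degrees.
- lever (a joint): Lever angle, rad: 0 = at rest, raised (40 degrees above level), 1.2 = its lower stop. Pulling the handle down makes it grow. A spring (7 to 12 N at the handle) drives it back up quickly when let go; it can be pushed down from above and will follow the hand back up.
- tumbler: Bystander: clear glass tumbler standing upside down, 69 mm diameter, 88 mm high; origin at the centre of its underside.
- syrup: Bystander: tall glass syrup bottle with a pale cap, 68 mm diameter, 258 mm high; origin at the centre of its underside.
- terminal: Bystander: flat black card terminal with keys, 165 x 74 x 24 mm, long side along its x; origin at the centre of its underside.

How it is judged:
By the outcome, as a careful person would: the job done as asked, in the order asked, and still so for the second after the job is handed in, with the robot touching nothing.
It also fails if it takes over 72 s, if anything falls off the work surface, if the arm or the gripper's body presses on something with over 40 N, if the wrist force passes 120 N, or if a joint passes its speed limit or range.

### The arm

A 6-joint arm with a two-finger parallel gripper is mounted at the origin on a cart in front of the work surface, level with it; the furniture and walls round the work are solid. World frame = base frame: x ahead of the robot, y to its left, z up, the work surface at z = 0. Lengths are in m, angles in rad, forces in N, time in s.
With the tool pointing down it reaches from about 0.25 to 0.725 m from the base axis. Payload 4 kg.
Tool frame: the origin (TCP) lies at the very end of the fingers, on their centre line; the grasp point (between the pads) lies 19 mm behind it; z points along the fingers, y is the line along which they close (so a half turn about z gives the same grasp; the last joint's range is limited). The gripper opens to 85 mm and grips with 20 to 120 N. Pads are 22 mm wide; open, the fingers measure 114 mm over their backs; the gripper's body (76 mm by 85 mm) begins 54 mm behind the grasp point. The pads swing forward as they close: fully open they stand 13 mm farther back than shut.
Start: joints at [1.302, 0.241, 0.005, 1.335, 0, 1.571], TCP at [0.133, 0.482, 0.231] pointing down, gripper open.
Joint ranges: [-2.72, 2.72], [-1.05, 1.87], [-1.09, 1.28], [-1.99, 2.15], [-1.42, 1.44], [-3.14, 3.14]. Speed limits (rad/s): [2.79, 2.79, 3.14, 3.14, 3.14, 3.14].

### API

Orientations are given as [roll, pitch, yaw] about the fixed x, y, z axes, in that order (R = Rz(yaw) Ry(pitch) Rx(roll)).
In Python, from cell import * gives the robot as it stands. The module is installed in compiled form; this text tells all that it offers.
- The arm moves only by the tool arm_command, never from a script. Its argument "increments" is a list of rows, each a list of 3 entries, a list of its own where there are three numbers: the finger opening in m, from 0 to 0.0854, then the shift along the world's x, y, z in m, then the turn about the world's z in rad. In form: [[jaw, [tx, ty, tz], yaw], ...]. A call has 1 to 12 rows; each row shifts and turns the commanded pose from where the row before left it; what a row does not reach is not made up. A row lasts 1/8 s, in which the tool goes at most 62.5 mm and 10.7 degrees, less where a joint would pass 70% of its speed; a pose out of reach is approached as far as the arm can. A call is refused whole if a number of a shift passes 0.0625 or a number of a turn 0.188, either way. A call with a gripper value outside its range is refused whole. The fingers move at their own pace and stop on an object; the grip force is fixed at half the most. Time passes only in rows, so rows that do not move let the fingers close. It gives the time, the measured TCP pose, the force, the opening and the grip force at its end, in the units of the state.
- get_obs(): the state, without advancing time (a new reading comes with each control period).
- get_image(name): name is "side" or "top"; returns (picture, depth): 420x560x3 uint8, red, green, blue; 420x560 float32, m along the optical axis (not along the pixel's ray), 0 where there is no reading.
- calibration(name): a dict with "fx", "fy", "cx", "cy" (pixels), "rvec" (rotation vector, rad) and "tvec" (3), from world to camera coordinates, as OpenCV has them. Camera axes: x right, y down, z forward; pixel columns grow to the right and rows downward; lengths in m; the calibration is good to about 2 mm. A picture is of the moment at which its call begins. calibration takes no time and is no camera call.
- close_job(): hands the job in; it is judged then, once.
The state is a dict: "clock": time; "joint_pos": joint angles; "dq": joint speeds; "effort": joint torques, N m; "eef_pos": TCP position; "ee_rot": TCP orientation; "ft_force": force on the tool from outside, world axes, zero at the start; "wrist_torque": the same for the moment, N m; "finger_gap": opening from 0.0 (shut) to 1.0 (fully open); "grip_force": force on a finger pad.
Only numpy, scipy, OpenCV 4.12 (cv2) and the standard library are available. Lean on these libraries where they do the work, as an engineer would, in place of code of your own. Each camera call takes 0.05 s, during which the arm holds its last target. There are 200 camera calls.

## Working session

There is one attempt and no reset: what is moved stays moved. The work goes in short steps, Python scripts to look and compute and a tool call to move; the robot and the scene stay as the last step left them, time stands still between calls to the robot, and variables do not carry over. Pictures are saved under pics/ and viewed, at most 12 in all, crops included, and the job is handed in when it is done.

Besides the shell and the picture viewer there is one more tool, called after ">>>" by a JSON object that holds its "op" and its "data", one argument or row to a line. arm_command: Moves the arm, as the interface text tells. Its arguments: {"type":"object","properties":{"increments":{"type":"array"}},"required":["increments"]}

```bash
mkdir -p pics; ls; cat > h.py <<'E'
import numpy as np, cv2
from cell import *
def cam(n):
    c=calibration(n); R=cv2.Rodrigues(np.array(c["rvec"],float))[0]; t=np.array(c["tvec"],float).ravel()
    return c,R,t
def grab(n):
    p,d=get_image(n); return p,d
def cloud(n,d):
    c,R,t=cam(n); v,u=np.mgrid[0:d.shape[0],0:d.shape[1]]
    P=np.stack([(u-c["cx"])/c["fx"]*d,(v-c["cy"])/c["fy"]*d,d],-1)
    return (P-t)@R   # world
def ray(n,u,v,z):
    c,R,t=cam(n); r=R.T@np.array([(u-c["cx"])/c["fx"],(v-c["cy"])/c["fy"],1.]); o=-R.T@t
    return o+r*(z-o[2])/r[2]
def proj(n,X):
    c,R,t=cam(n); q=R@np.array(X,float)+t; return np.array([c["fx"]*q[0]/q[2]+c["cx"],c["fy"]*q[1]/q[2]+c["cy"]])
E
python3 - <<'E'
from h import *
print(get_obs())
for n in("side","top"):
    p,d=grab(n); np.savez(n,p=p,d=d); cv2.imwrite(f"pics/{n}0.png",p[...,::-1])
    c,R,t=cam(n); print(n,-R.T@t,R[2],c["fx"])
E
```

```text
pics
{'clock': 0.0, 'joint_pos': array([1.30199248e+00, 2.41389364e-01, 3.72091104e-03, 1.33519160e+00,
       2.68396801e-05, 1.57081328e+00]), 'dq': array([-7.14206715e-04,  3.04457224e-05, -1.48193752e-04,  3.55534349e-04,
        1.51489786e-03,  1.51754294e-03]), 'effort': array([ 9.84351718e-04, -3.72313821e+01,  2.52410585e+01,  1.69623335e-02,
        6.87723968e-05, -5.12647162e-06]), 'eef_pos': array([0.13261393, 0.48143901, 0.23042348]), 'ee_rot': array([-3.13952893e+00, -2.68046395e-05,  2.87277180e+00]), 'ft_force': array([-0.37573873,  0.54545959,  0.4213569 ]), 'wrist_torque': array([ 0.03174492, -0.05209305,  0.03687613]), 'grip_force': 0.0, 'finger_gap': 1.001140301749777}
side [0.32149056 1.44729766 1.06429478] [ 0.13264463 -0.83776946 -0.52966757] 440.83370917029924
top [0.30183941 0.1401737  1.61581498] [ 0.17112901 -0.01257894 -0.98516833] 401.051513238921
```

View pics/side0.png

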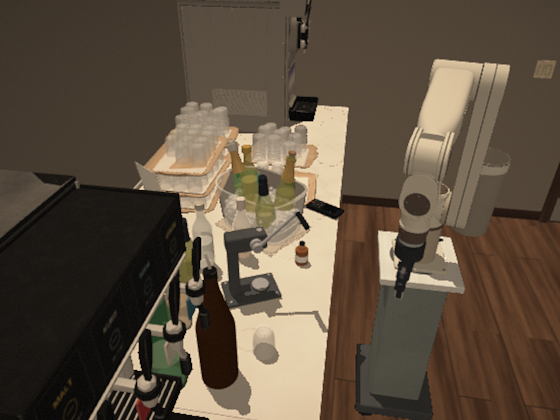

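View pics/top0.png

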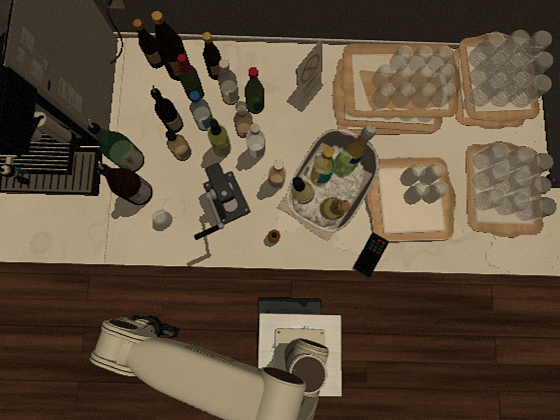

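The side view shows the press at about (250,270), the bottle at (301,255), the terminal at (325,208) and the tumbler at (263,342). In the top view the press is at (225,200) with its handle at (205,235), the bottle at (273,237), the tumbler at (160,218), the syrup at about (275,172) and the terminal at (371,255).

```bash
python3 - <<'E'
from h import *
T=np.load("top.npz");S=np.load("side.npz")
a=cv2.resize(T["p"][155:255,180:300],None,fx=4.5,fy=4.5,interpolation=cv2.INTER_CUBIC)[:, :400]
a=cv2.resize(T["p"][155:255,185:285],(400,400),interpolation=cv2.INTER_CUBIC)
b=cv2.resize(S["p"][205:305,215:315],(400,400),interpolation=cv2.INTER_CUBIC)
cv2.imwrite("pics/z1.png",np.hstack([a,b])[...,::-1])
for n,D,bx in(("top",T,(225,250,262,285)),("side",S,(238,270,292,312))):
    W=cloud(n,D["d"]); r0,r1,c0,c1=bx
    p=D["p"][r0:r1,c0:c1].astype(int); w=W[r0:r1,c0:c1]
    for i in range(0,r1-r0,2): print(r0+i," ".join("%3d,%3d"%(p[i,j,0],w[i,j,2]*1000) for j in range(0,c1-c0,2)))
E
```

```text
225 174,  0 173,  2 176,  6 177,  1 183, -5 179, -7 178, -6 179, -7 181,  0 184,  3 182,  7 183, -1
227 178, -2 177,  3 177, -3 173,  0 175,  3 180,  1 177,  7 174,  7 182,  8 183,  7 185,  6 181, -2
229 176,  0 179,  0 175, -4 175,  4 181,  2 158,  7 137,  2 169, -2 182,  1 184,  3 182,  3 185,  7
231 177, -1 174,  7 179,  0 162,  0 100, 63  89, 57 106, 71  92, 64 110,  0 181,  1 182,  1 176,  3
233 176, -5 176,  4 181, -5 124, 63  77, 69  41, 93  11, 97  45, 66  93, 63 167, -2 174, -4 178,  7
235 174,-11 177,  0 152,  1  71, 63 102, 74   3, 90  13, 89  21, 88  84, 66 145,  8 175, -3 178, -4
237 180, -4 191,  6  84, -3  73, 63  66, 69  84, 89   0, 92  69, 81  91, 66 148, -1 180,  1 173,  0
239 179,  2  90, -5  89,  2  69, 55  83, 64  80, 68  84, 67  85, 63  95, 60 187, -1 175, -1 174,  1
241 183, -1  78,  2  93, 10  91,  1  44, 60  81, 61  92, 57  73, 61 143, -4 179,  6 174, -1 178, -3
243 175,  0 135, -2  81, -2  90, -1  88, -3  79,  1  76,  2 137, -8 183, -5 174,  1 174,  3 178,  0
245 178, -1 182,  0  68, -1  79,  0  88,  1  75, -5 175, -3 182,  0 178,  0 174,  0 172,  5 182,  3

[... 844 characters left out ...]
, 56  96, 54 196, -5 232, -2
254 232, -4 236, -5  90, 46  87, 50  92, 52  92, 52  91, 52  85, 43 199, -4 232,  0
256 232, -4 222, 27 155, 39 126, 41  97, 42  96, 47 103, 41 124, 35 209, -3 232,-10
258 222, -1 216, 18 147, 33 156, 33 162, 37 163, 37 160, 32 149, 27 212, -4 233, -3
260 233, -2 210,  3 143, 20 156, 26 160, 28 161, 28 158, 25 142, 19 205,  0 233, -1
262 233, -3 226, -2  80,  6 132, 12 144, 15 146, 18 140, 15  91,  6 119, -3 228, -3
264 233, -4 235, -6 155, -1  87,  0  88,  3  88,  6  91,  4 105, -3 130, -8 177,  2
266 233, -4 233, -4 237, -1 187, -5 119, -2 116, -4 131, -6 131, -3 128, -5 156, -3
268 232, -1 232, -3 232, -1 234, -2 217, -4 185,  0 185, -3 158, -4 183, -4 236, -1
```

View pics/z1.png

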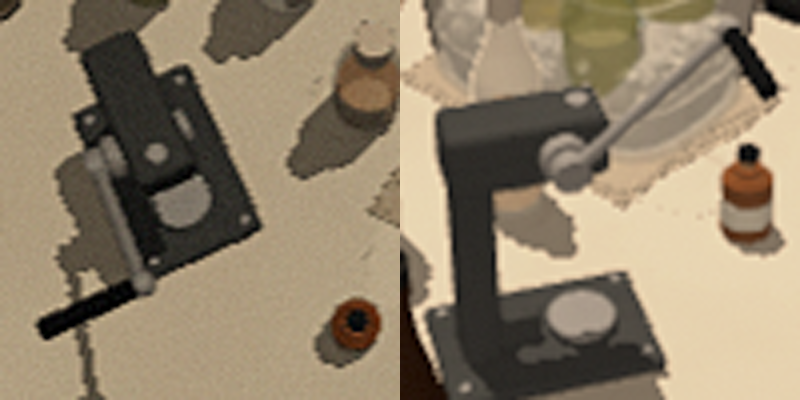

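The zoom shows, in the top view, the plate at about (231,205), the bar from (196,237) to (218,228) and the bottle cap at (274,235). In the side view the plate is at (260,284), the bar runs from (297,213) to (308,227) and the cap is at (302,243).

```bash
python3 - <<'E'
from h import *
D={n:np.load(n+".npz") for n in("top","side")}
def tri(a,b):
    P=[]
    for n in("top","side"):
        c,R,t=cam(n); K=np.array([[c["fx"],0,c["cx"]],[0,c["fy"],c["cy"]],[0,0,1]]); P.append(K@np.c_[R,t])
    X=cv2.triangulatePoints(P[0],P[1],np.array(a,float).reshape(2,1),np.array(b,float).reshape(2,1)).ravel(); X=X[:3]/X[3]
    return X, np.hypot(*(proj("top",X)-a)), np.hypot(*(proj("side",X)-b))
def mask(n,f,box):
    p=D[n]["p"].astype(int); m=f(p[...,0],p[...,1],p[...,2]).astype(np.uint8); z=np.zeros_like(m); r0,r1,c0,c1=box; z[r0:r1,c0:c1]=m[r0:r1,c0:c1]
    k,l,s,cc=cv2.connectedComponentsWithStats(z); i=1+np.argmax(s[1:,4]); return (l==i),cc[i],s[i]
blk=lambda r,g,b:(r+g+b)<100
ct=mask("top",blk,(228,243,266,282)); cs=mask("side",blk,(236,250,294,310))
print("cap",ct[1:],cs[1:],tri(ct[1],cs[1]))
amb=lambda r,g,b:(r-b>45)
at=mask("top",lambda r,g,b:(r-b>30)&(r>g*1.6),(225,246,262,284)); print("amber top",at[1:], ray("top",*at[1],.06))
# bar
ends={}
for n,box in(("top",(222,244,190,223)),("side",(208,232,292,314))):
    m,c,s=mask(n,lambda r,g,b:(r+g+b)<75,box); q=np.argwhere(m)[:,::-1].astype(float); mu=q.mean(0); v=np.linalg.svd(q-mu,full_matrices=False)[2][0]; t=(q-mu)@v
    ends[n]=(mu,mu+v*t.min(),mu+v*t.max()); print(n,len(q),[e.round(1) for e in ends[n]],(t.max()-t.min()).round(1))
print("barmid",tri(ends["top"][0],ends["side"][0]))
for i,j in((1,1),(2,2),(1,2),(2,1)): print(i,j,tri(ends["top"][i],ends["side"][j]))
# plate
m,c,s=mask("side",lambda r,g,b:(r+g+b)>330,(274,295,248,273)); cn=max(cv2.findContours(m.astype(np.uint8),cv2.RETR_EXTERNAL,cv2.CHAIN_APPROX_NONE)[0],key=len)
e=cv2.fitEllipse(cv2.convexHull(cn)); print("plate side",s,e,ray("side",*e[0],.03),ray("side",*c,.03))
W=np.array([ray("side",*p[0],.03)[:2] for p in cn],np.float32); print(cv2.minEnclosingCircle(W))
m,c,s=mask("top",lambda r,g,b:(r+g+b)>290,(196,215,222,242)); cn=max(cv2.findContours(m.astype(np.uint8),cv2.RETR_EXTERNAL,cv2.CHAIN_APPROX_NONE)[0],key=len)
W=np.array([ray("top",*p[0],.03)[:2] for p in cn],np.float32); print("plate top",s,cv2.minEnclosingCircle(W)); 
# head
Wt=cloud("top",D["top"]["d"]); z=Wt[...,2]; m=(z>.21)&(z<.30); m[:150]=0;m[215:]=0;m[:,:203]=0;m[:,:205]&=0;m[:,240:]=0
p=D["top"]["p"].astype(int).sum(2); m&=p<250
P=Wt[m]; print("head",len(P),np.median(P[:,2]),cv2.minAreaRect(P[:,:2].astype(np.float32)))
Wd=Wt[...,2]; print("plate depth z",np.median(Wd[202:210,228:235]),"side",np.median(cloud("side",D["side"]["d"])[281:288,256:265,2]))
# bystanders
for n,u,v,h in(("tumbler",160,217,.088),("terminal",371,255,.024),("syrup",277,167,.25)): print(n,ray("top",u,v,h),Wt[v-2:v+3,u-2:u+3,2].round(3).ravel()[::6])
E
```

```text
cap (array([273.65217391, 234.65217391]), array([271, 232,   6,   6,  23], dtype=int32)) (array([301.53846154, 242.84615385]), array([300, 241,   4,   4,  13], dtype=int32)) (array([0.44905582, 0.11144632, 0.08354048]), np.float64(0.312339360656227), np.float64(0.26357937166624157))
amber top (array([273.31914894, 235.87234043]), array([268, 230,  12,  12,  94], dtype=int32)) [0.44532464 0.11215959 0.06      ]
top 115 [array([206.4, 231.9]), array([217.4, 226.8]), array([195.1, 237.2])] 24.7
side 77 [array([302.2, 220.3]), array([297.1, 212.6]), array([307.5, 228.3])] 18.9
barmid (array([0.42867522, 0.33200523, 0.32986961]), np.float64(0.30201995494003825), np.float64(0.264309118832578))
1 1 (array([0.44744007, 0.29705221, 0.33360265]), np.float64(0.84057361383867), np.float64(0.7186014516711137))
2 2 (array([0.40979463, 0.36761087, 0.32684622]), np.float64(0.1387858225516727), np.float64(0.12438054328577408))
1 2 (array([0.43079004, 0.30262315, 0.28425104]), np.float64(5.830259739883961), np.float64(5.1536265407835335))
2 1 (array([0.42617355, 0.36125634, 0.37374346]), np.float64(6.433673562176428), np.float64(5.5828829230347905))
plate side [252 277  17  12 154] ((259.76080322265625, 282.8519592285156), (11.225976943969727, 16.8193359375), 87.21159362792969) [0.57315357 0.29815223 0.03      ] [0.5731721  0.29807953 0.03      ]
((0.5735478401184082, 0.2979266345500946), 0.03094182163476944)
plate top [224 199  14  13 115] ((0.5695698857307434, 0.28595417737960815), 0.02858673967421055)Traceback (most recent call last):
  File "<stdin>", line 31, in <module>
numpy._core._exceptions._UFuncOutputCastingError: Cannot cast ufunc 'bitwise_and' output from dtype('int64') to dtype('bool') with casting rule 'same_kind'
```

```bash
python3 - <<'E'
from h import *
T=np.load("top.npz");S=np.load("side.npz")
print("cap ray",ray("top",273.65,234.65,.095),ray("side",301.54,242.85,.088))
# base: dark steel mask in both, ray on z~0.015 hull
zt=cloud("top",T["d"])[...,2]
for n,D,box in(("top",T,(165,228,200,252)),("side",S,(270,306,220,285))):
    W=cloud(n,D["d"]); p=D["p"].astype(int).sum(2); m=(p<230)&(W[...,2]>.006)&(W[...,2]<.045); q=np.zeros_like(m); r0,r1,c0,c1=box; q[r0:r1,c0:c1]=m[r0:r1,c0:c1]
    q=cv2.morphologyEx(q.astype(np.uint8),cv2.MORPH_OPEN,np.ones((2,2)))>0
    z=np.median(W[q][:,2]); P=np.array([ray(n,u,v,z)[:2] for v,u in np.argwhere(q)],np.float32)
    r=cv2.minAreaRect(P); print(n,len(P),z,r,cv2.boxPoints(r).round(3).tolist())
W=cloud("top",T["d"]); z=W[...,2]; m=(z>.225)&(z<.29)&(T["p"].astype(int).sum(2)<250); q=np.zeros_like(m); q[150:205,203:235]=m[150:205,203:235]
P=W[q]; zz=np.median(P[:,2]); P=np.array([ray("top",u,v,zz)[:2] for v,u in np.argwhere(q)],np.float32); r=cv2.minAreaRect(P); print("head",len(P),zz,r,cv2.boxPoints(r).round(3).tolist())
for n,u,v,h in(("tumbler",160,217,.088),("terminal",371,255,.024),("syrup",277,167,.25)): print(n,ray("top",u,v,h).round(3),z[v-2:v+3,u-2:u+3].round(3).ravel()[::6])
pz=np.median(cloud("side",S["d"])[279:287,255:265,2]); print("plate z",pz,np.median(z[203:209,229:235]))
E
```

```text
cap ray [0.44677487 0.11164043 0.095     ] [0.44945806 0.11744997 0.088     ]
top 729 0.014807437300011352 ((0.596287727355957, 0.3014945685863495), (0.1881764829158783, 0.1281169205904007), 26.615863800048828) [[0.4830000102519989, 0.31700000166893005], [0.5410000085830688, 0.20200000703334808], [0.7089999914169312, 0.28600001335144043], [0.6520000100135803, 0.4009999930858612]]
side 989 0.01269401324845197 ((0.5999831557273865, 0.32267892360687256), (0.18682768940925598, 0.13126203417778015), 27.224815368652344) [[0.4869999885559082, 0.33799999952316284], [0.546999990940094, 0.22200000286102295], [0.7129999995231628, 0.3070000112056732], [0.652999997138977, 0.42399999499320984]]
head 638 0.2536653926091114 ((0.6037184596061707, 0.32220888137817383), (0.13895152509212494, 0.09322192519903183), 25.74502944946289) [[0.5210000276565552, 0.33399999141693115], [0.5609999895095825, 0.25], [0.6869999766349792, 0.3100000023841858], [0.6460000276565552, 0.39399999380111694]]
tumbler [0.504 0.548 0.088] [0.083 0.083 0.087 0.075 0.087]
terminal [ 0.383 -0.277  0.024] [0.025 0.026 0.021 0.022 0.015]
syrup [0.67  0.108 0.25 ] [0.258 0.26  0.254 0.261 0.253]
plate z 0.02669015265305466 0.03107301159820617
```

>>> {"op": "arm_command", "data": {
  "increments": [
    [0.085,[0.02,-0.02,0.03],-0.18],
    [0.085,[0.02,-0.02,0.03],-0.18],
    [0.085,[0.02,-0.02,0.02],-0.18],
    [0.085,[0,0,0],-0.18]
  ]
}}

```text
clock: 0.6
eef_pos: [0.1942, 0.4216, 0.3131]
ee_rot: [3.139, -0.001, 2.144]
ft_force: [0.0, -0.1, -0.2]
finger_gap: 0.993
grip_force: 0.0
```

>>> {"op": "arm_command", "data": {
  "increments": [
    [0.085,[0.03,-0.037,0.012],-0.18],
    [0.085,[0.03,-0.037,0.012],-0.18],
    [0.085,[0.03,-0.037,0.012],-0.18],
    [0.085,[0.03,-0.037,0.012],-0.18],
    [0.085,[0.03,-0.037,0.012],-0.18],
    [0.085,[0.03,-0.037,0.012],-0.18],
    [0.085,[0.03,-0.037,0.012],-0.18],
    [0.085,[0.03,-0.037,0.012],-0.18],
    [0.085,[0.03,-0.037,0.012],-0.18],
    [0.085,[0.03,-0.037,0.012],-0.18],
    [0.085,[0,0,0],-0.18],
    [0.085,[0,0,0],-0.12]
  ]
}}

```text
clock: 2.1
eef_pos: [0.4941, 0.0381, 0.4305]
ee_rot: [-3.13, 0.002, 0.07]
ft_force: [-0.4, -0.8, 0.5]
finger_gap: 0.997
grip_force: 0.0
```

```bash
python3 -c "
from h import *
o=get_obs();print(o['joint_pos'].round(3),o['eef_pos'].round(4),o['ee_rot'].round(3))"
```

```text
[0.07  0.251 0.534 1.855 0.012 3.142] [0.4941 0.0381 0.4305] [-3.13e+00  2.00e-03  7.00e-02]
```

>>> {"op": "arm_command", "data": {
  "increments": [
    [0.085,[0.02,0,0],0.18],
    [0.085,[0.02,0,0],0.18],
    [0.085,[0.02,0,0],0.18],
    [0.085,[0.02,0,0],0.18],
    [0.085,[0.02,0,0],0.18],
    [0.085,[0.02,0,0],0.18],
    [0.085,[0.02,0,0],0.18],
    [0.085,[0.02,0,0],0.18],
    [0.085,[0.02,0,0],0.18],
    [0.085,[0.02,0,0],0.18]
  ]
}}

```text
clock: 3.35
eef_pos: [0.643, 0.0355, 0.4198]
ee_rot: [-3.118, -0.002, 1.878]
ft_force: [-0.8, -0.2, 0.9]
finger_gap: 0.995
grip_force: 0.0
```

>>> {"op": "arm_command", "data": {
  "increments": [
    [0.085,[0.02,0,0],0.18],
    [0.085,[0.02,0,0],0.18],
    [0.085,[0.02,0,0],0.18],
    [0.085,[0.02,0,0],0.18],
    [0.085,[0.02,0,0],0.18],
    [0.085,[0.02,0,0],0.18],
    [0.085,[0.02,0,0],0.18]
  ]
}}

```text
clock: 4.22
eef_pos: [0.6469, 0.0293, 0.4072]
ee_rot: [-3.095, -0.041, 3.136]
ft_force: [-0.5, 0.6, -0.2]
finger_gap: 0.999
grip_force: 0.0
```

```bash
python3 -c "
from h import *
o=get_obs();print(o['joint_pos'].round(3),o['eef_pos'].round(4),o['ee_rot'].round(3))"
```

```text
[ 0.066  0.739  1.274  2.149 -0.044  0.071] [0.6469 0.0293 0.4072] [-3.095 -0.041  3.136]
```

>>> {"op": "arm_command", "data": {
  "increments": [
    [0.085,[-0.03,0,0],0],
    [0.085,[-0.03,0,0],0],
    [0.085,[0,0,0],0]
  ]
}}

```text
clock: 4.6
eef_pos: [0.5842, 0.0293, 0.4081]
ee_rot: [-3.095, -0.042, 3.131]
ft_force: [0.7, 0.2, 0.5]
finger_gap: 0.998
grip_force: 0.0
```

```bash
python3 -c "
from h import *
o=get_obs();print(o['joint_pos'].round(3),o['eef_pos'].round(4),o['ee_rot'].round(3))"
```

```text
[ 0.073  0.502  0.845  1.959 -0.043  0.084] [0.5842 0.0293 0.4081] [-3.095 -0.042  3.131]
```

```bash
python3 - <<'E'
import numpy as np
r=np.r_[.52,.47,.46*np.ones(9),.5]; a=np.r_[8,16,24,32,40,48,56,64,72,80,88,95]*np.pi/180
P=np.c_[r*np.cos(a),r*np.sin(a)]; P=np.vstack([[.584,.029],P]); print(np.diff(P,axis=0).round(3).tolist())
E
```

```text
[[-0.069, 0.043], [-0.063, 0.057], [-0.032, 0.058], [-0.03, 0.057], [-0.038, 0.052], [-0.045, 0.046], [-0.051, 0.04], [-0.056, 0.032], [-0.06, 0.024], [-0.062, 0.016], [-0.064, 0.007], [-0.06, 0.038]]
```

>>> {"op": "arm_command", "data": {
  "increments": [
    [0.085,[-0.045,0.04,0],0.12],
    [0.085,[-0.045,0.04,0],0.14],
    [0.085,[-0.045,0.04,0],0.14],
    [0.085,[-0.04,0.045,0],0.14],
    [0.085,[-0.04,0.045,-0.01],0.14],
    [0.085,[-0.045,0.04,-0.01],0.14],
    [0.085,[-0.045,0.04,-0.01],0.14],
    [0.085,[-0.05,0.034,-0.01],0.14],
    [0.085,[-0.05,0.034,-0.015],0.14],
    [0.085,[-0.055,0.025,-0.015],0.14],
    [0.085,[-0.055,0.02,-0.015],0.14],
    [0.085,[-0.055,0.02,-0.015],0.14]
  ]
}}

```text
clock: 6.1
eef_pos: [0.015, 0.4542, 0.308]
ee_rot: [-3.094, -0.037, -1.488]
ft_force: [0.4, 0.3, 0.2]
finger_gap: 0.997
grip_force: 0.0
```

>>> {"op": "arm_command", "data": {
  "increments": [
    [0.085,[-0.01,0.05,-0.03],0],
    [0.085,[0,0.05,-0.04],0],
    [0.085,[0,0.05,-0.04],0],
    [0.085,[0,0.05,-0.04],0],
    [0.085,[0,0.04,0],0],
    [0.085,[0,0.03,0],0]
  ]
}}

```text
clock: 6.85
eef_pos: [0.0069, 0.7208, 0.1586]
ee_rot: [-3.095, -0.04, -1.493]
ft_force: [-0.5, 0.6, 0.1]
finger_gap: 0.993
grip_force: 0.0
```

```bash
cat > s.py <<'E'
from h import *
from scipy.spatial.transform import Rotation as Ro
o=get_obs();R=Ro.from_euler('xyz',o['ee_rot']).as_matrix();z=R[:,2]
print(round(o['clock'],2),'j',o['joint_pos'].round(3),'tcp',o['eef_pos'].round(4),'rpy',o['ee_rot'].round(3),'\nz',z.round(3),'lean',np.degrees(np.arccos(-z[2])).round(1),'head',np.degrees(np.arctan2(z[1],z[0])).round(1),'y',R[:,1].round(3),'gp',(o['eef_pos']-.019*z).round(4),'F',o['ft_force'].round(1),'gap',round(o['finger_gap'],3),'gf',round(o['grip_force'],1))
E
python3 s.py
```

```text
6.85 j [ 1.582  0.775  0.678  1.51  -0.049 -0.067] tcp [0.0069 0.7208 0.1586] rpy [-3.095 -0.04  -1.493] 
z [ 0.05  -0.036 -0.998] lean 3.5 head -36.1 y [-0.996 -0.08  -0.047] gp [0.0059 0.7215 0.1775] F [-0.5  0.6  0.1] gap 0.993 gf 0.0
```

>>> {"op": "arm_command", "data": {
  "increments": [
    [0.085,[0,0.04,0],0],
    [0.085,[0,0.04,0],0],
    [0.085,[0,0.04,0],0],
    [0.085,[0,0.04,0],0],
    [0.085,[0,0.04,0],0],
    [0.085,[0,0.04,0],0]
  ]
}}

```text
clock: 7.6
eef_pos: [0.0084, 0.8564, 0.1233]
ee_rot: [-3.086, 0.065, -1.487]
ft_force: [-0.2, -0.3, 0.1]
finger_gap: 0.998
grip_force: 0.0
```

```bash
python3 s.py
```

```text
7.6 j [ 1.579  1.117  1.275  1.661 -0.05  -0.075] tcp [0.0084 0.8564 0.1233] rpy [-3.086  0.065 -1.487] 
z [ 0.05   0.069 -0.996] lean 4.9 head 54.3 y [-0.995 -0.08  -0.055] gp [0.0075 0.8551 0.1423] F [-0.2 -0.3  0.1] gap 0.998 gf 0.0
```

>>> {"op": "arm_command", "data": {
  "increments": [
    [0.085,[0,0.06,0.01],0],
    [0.085,[0,0.06,0.01],0],
    [0.085,[0,0.06,0.01],0],
    [0.085,[0,0.06,0.01],0],
    [0.085,[0,0.06,0.01],0],
    [0.085,[0,0.06,0.01],0]
  ]
}}

```text
clock: 8.35
eef_pos: [0.0112, 0.9773, 0.1065]
ee_rot: [-3.059, 0.337, -1.468]
ft_force: [0.2, -0.6, -0.2]
finger_gap: 0.993
grip_force: 0.0
```

```bash
python3 s.py
```

```text
8.35 j [ 1.575  1.164  1.275  1.339 -0.049 -0.093] tcp [0.0112 0.9773 0.1065] rpy [-3.059  0.337 -1.468] 
z [ 0.048  0.336 -0.941] lean 19.9 head 81.9 y [-0.994 -0.075 -0.078] gp [0.0103 0.9709 0.1244] F [ 0.2 -0.6 -0.2] gap 0.993 gf 0.0
```

>>> {"op": "arm_command", "data": {
  "increments": [
    [0.085,[0,0,0],-0.14],
    [0.085,[0,0,0],-0.14],
    [0.085,[0,0.06,0.01],0],
    [0.085,[0,0.06,0.01],0],
    [0.085,[0,0.06,0.01],0],
    [0.085,[0,0.06,0.01],0]
  ]
}}

```text
clock: 9.1
eef_pos: [0.0185, 1.0467, 0.101]
ee_rot: [-3.092, 0.523, -1.735]
ft_force: [-0.0, -0.0, 0.5]
finger_gap: 0.994
grip_force: 0.0
```

```bash
python3 s.py
```

```text
9.1 j [ 1.594  1.206  1.275  1.133 -0.142  0.163] tcp [0.0185 1.0467 0.101 ] rpy [-3.092  0.523 -1.735] 
z [ 0.13   0.484 -0.865] lean 30.1 head 75.0 y [-0.981  0.187 -0.043] gp [0.0161 1.0375 0.1174] F [-0.  -0.   0.5] gap 0.994 gf 0.0
```

>>> {"op": "arm_command", "data": {
  "increments": [
    [0.085,[0,0.06,0.01],0],
    [0.085,[0,0.06,0.01],0],
    [0.085,[0,0.06,0.01],0],
    [0.085,[0,0.06,0.01],0],
    [0.085,[0,0.06,0.01],0],
    [0.085,[0,0.06,0.01],0]
  ]
}}

```text
clock: 9.85
eef_pos: [0.0251, 1.1441, 0.1073]
ee_rot: [-3.137, 0.78, -1.726]
ft_force: [-0.4, 0.4, -0.2]
finger_gap: 0.994
grip_force: 0.0
```

```bash
python3 s.py
```

```text
9.85 j [ 1.581  1.271  1.275  0.802 -0.12   0.118] tcp [0.0251 1.1441 0.1073] rpy [-3.137  0.78  -1.726] 
z [ 0.113  0.694 -0.711] lean 44.7 head 80.7 y [-0.987  0.158 -0.003] gp [0.023  1.1309 0.1208] F [-0.4  0.4 -0.2] gap 0.994 gf 0.0
```

>>> {"op": "arm_command", "data": {
  "increments": [
    [0.085,[0,-0.05,0.012],0],
    [0.085,[0,-0.058,0.012],-0.05],
    [0.085,[0,-0.058,0.012],-0.05],
    [0.085,[0,-0.058,0.012],-0.05],
    [0.085,[0,-0.058,0.012],-0.05],
    [0.085,[0,-0.058,0.012],-0.05],
    [0.085,[0,-0.058,0.012],-0.05],
    [0.085,[0,-0.058,0.012],-0.05],
    [0.085,[0.01,-0.058,0.012],-0.05],
    [0.085,[0.02,-0.056,0.012],-0.05],
    [0.085,[0.03,-0.05,0.01],-0.05],
    [0.085,[0.04,-0.045,0.01],-0.05]
  ]
}}

```text
clock: 11.35
eef_pos: [0.1248, 0.5145, 0.2459]
ee_rot: [-3.138, 0.782, -2.267]
ft_force: [1.0, 0.1, 1.3]
finger_gap: 0.996
grip_force: 0.0
```

```bash
python3 s.py
```

```text
11.35 j [ 1.608 -0.105 -0.627  0.416 -0.495  0.571] tcp [0.1248 0.5145 0.2459] rpy [-3.138  0.782 -2.267] 
z [ 0.455  0.538 -0.71 ] lean 44.8 head 49.8 y [-0.765  0.644 -0.003] gp [0.1161 0.5043 0.2594] F [1.  0.1 1.3] gap 0.996 gf 0.0
```

>>> {"op": "arm_command", "data": {
  "increments": [
    [0.085,[0.03,-0.035,0],-0.04],
    [0.085,[0.034,-0.045,0],-0.05],
    [0.085,[0.034,-0.045,0],-0.05],
    [0.085,[0.034,-0.045,-0.01],-0.05],
    [0.085,[0.034,-0.045,-0.01],-0.05],
    [0.085,[0.034,-0.045,-0.01],-0.05],
    [0.085,[0.034,-0.045,-0.01],-0.05],
    [0.085,[0.034,-0.045,-0.02],-0.05],
    [0.085,[0.03,-0.04,-0.02],-0.01],
    [0.085,[0.007,-0.02,-0.01],0],
    [0.085,[0,0,0],0]
  ]
}}

```text
clock: 12.72
eef_pos: [0.431, 0.1028, 0.1544]
ee_rot: [-3.139, 0.779, -2.673]
ft_force: [0.8, 1.2, 0.1]
finger_gap: 0.994
grip_force: 0.0
```

```bash
python3 s.py
```

```text
12.72 j [ 0.03  -0.212 -1.019  0.034  0.3   -0.322] tcp [0.431  0.1028 0.1544] rpy [-3.139  0.779 -2.673] 
z [ 0.628  0.315 -0.712] lean 44.6 head 26.6 y [-0.45   0.893 -0.002] gp [0.419  0.0968 0.1679] F [0.8 1.2 0.1] gap 0.994 gf 0.0
```

>>> {"op": "arm_command", "data": {
  "increments": [
    [0.085,[0.015,0.008,-0.01],0],
    [0.085,[0.014,0.007,-0.018],0],
    [0.085,[0,0,-0.025],0],
    [0.085,[0,0,-0.025],0],
    [0.085,[0,0,-0.02],0],
    [0.085,[0,0,-0.015],0],
    [0.085,[0,0,-0.005],0],
    [0.085,[0,0,0],0]
  ]
}}

```text
clock: 13.72
eef_pos: [0.4738, 0.1206, 0.0449]
ee_rot: [3.139, 0.765, -2.666]
ft_force: [-0.5, 0.3, 0.6]
finger_gap: 0.996
grip_force: 0.0
```

```bash
python3 s.py; python3 - <<'E'
from h import *
a=get_image("top")[0][200:260,245:305]; b=get_image("side")[0][215:275,275:335]
cv2.imwrite("pics/g1.png",np.hstack([cv2.resize(q,(400,400),interpolation=cv2.INTER_CUBIC) for q in(a,b)])[...,::-1])
E
```

```text
13.72 j [ 0.082  0.25  -1.086 -0.49   0.271 -0.291] tcp [0.4738 0.1206 0.0449] rpy [ 3.139  0.765 -2.666] 
z [ 0.614  0.32  -0.721] lean 43.8 head 27.5 y [-0.46   0.888  0.002] gp [0.4621 0.1145 0.0586] F [-0.5  0.3  0.6] gap 0.996 gf 0.0
```

View pics/g1.png

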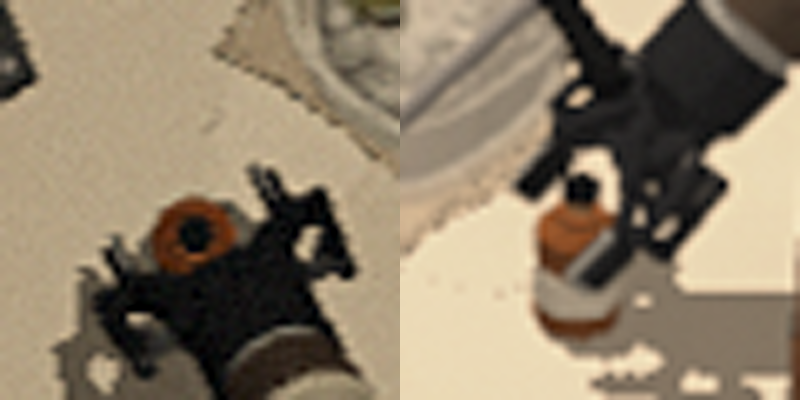

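The fingers straddle the bottle. In the crop the cap is at (195,235) and the jaw middle is near (188,222), so it is centred across the jaw but sits about 10 mm too far back. The arm is at its folding limit here, so I'll turn the heading to gain room.

>>> {"op": "arm_command", "data": {
  "increments": [
    [0.085,[0,0,0],0.145],
    [0.085,[-0.004,0.001,0],0.145],
    [0.085,[-0.006,0.001,-0.004],0.14],
    [0.085,[-0.006,0.001,-0.006],0],
    [0.085,[0,0,0],0]
  ]
}}

```text
clock: 14.45
eef_pos: [0.4559, 0.1229, 0.034]
ee_rot: [3.137, 0.763, -2.241]
ft_force: [-0.2, -0.6, 0.5]
finger_gap: 0.991
grip_force: 0.0
```

```bash
python3 s.py; python3 - <<'E'
from h import *
for n,box in(("top",(225,248,262,286)),("side",(234,252,294,312))):
    p=get_image(n)[0].astype(int); r0,r1,c0,c1=box; q=p[r0:r1,c0:c1]; m=(q[...,0]-q[...,2]>30)&(q[...,0]>1.5*q[...,1]); v,u=np.argwhere(m).T
    print(n,len(v),u.min()+c0,u.max()+c0,v.min()+r0,v.max()+r0)
E
```

```text
14.45 j [-0.129  0.305 -0.929 -0.116  0.638 -0.88 ] tcp [0.4559 0.1229 0.034 ] rpy [ 3.137  0.763 -2.241] 
z [ 0.426  0.545 -0.722] lean 43.7 head 52.0 y [-0.786  0.618  0.004] gp [0.4478 0.1125 0.0478] F [-0.2 -0.6  0.5] gap 0.991 gf 0.0
top 97 268 279 230 241
side 64 296 307 245 251
```

>>> {"op": "arm_command", "data": {
  "increments": [
    [0.07,[0,0,0],0],
    [0.06,[0,0,0],0],
    [0.053,[0,0,0],0],
    [0.048,[0,0,0],0],
    [0.044,[0,0,0],0],
    [0.04,[0,0,0],0],
    [0.04,[0,0,0],0],
    [0.04,[0,0,0],0]
  ]
}}

```text
clock: 15.55
eef_pos: [0.4576, 0.1229, 0.0351]
ee_rot: [3.139, 0.766, -2.237]
ft_force: [-2.6, 0.1, 5.7]
finger_gap: 0.569
grip_force: 61.0
```

```bash
python3 s.py
```

```text
15.55 j [-0.13   0.305 -0.925 -0.113  0.64  -0.883] tcp [0.4576 0.1229 0.0351] rpy [ 3.139  0.766 -2.237] 
z [ 0.426  0.547 -0.721] lean 43.9 head 52.1 y [-0.787  0.617  0.002] gp [0.4495 0.1125 0.0488] F [-2.6  0.1  5.7] gap 0.569 gf 61.0
```

>>> {"op": "arm_command", "data": {
  "increments": [
    [0.04,[0,0,0.008],0],
    [0.04,[0,0,0.015],0],
    [0.04,[0.005,0.003,0.02],0],
    [0.04,[0.01,0.006,0.02],-0.05],
    [0.04,[0.01,0.007,0.01],-0.08],
    [0.04,[0.01,0.007,0],-0.08],
    [0.04,[0.01,0.007,0],-0.08],
    [0.04,[0.005,0.005,0],-0.08],
    [0.04,[0,0,0],-0.065],
    [0.04,[0,0,0],0]
  ]
}}

```text
clock: 16.8
eef_pos: [0.5059, 0.1582, 0.1068]
ee_rot: [3.139, 0.762, -2.67]
ft_force: [0.2, 0.1, -2.6]
finger_gap: 0.567
grip_force: 62.3
```

```bash
python3 s.py; python3 - <<'E'
from h import *
o=get_obs(); X=o['eef_pos']; t={}
for n in("top","side"):
    p,d=get_image(n); t[n]=p; np.savez(n+"1",p=p,d=d)
    u,v=proj(n,X).astype(int); print(n,u,v); a=p[v-35:v+35,u-35:u+35]; t[n]=cv2.resize(a,(400,400),interpolation=cv2.INTER_CUBIC)
cv2.imwrite("pics/l1.png",np.hstack([t["top"],t["side"]])[...,::-1])
E
```

```text
16.8 j [ 0.192  0.096 -0.93  -0.197  0.194 -0.204] tcp [0.5059 0.1582 0.1068] rpy [ 3.139  0.762 -2.67 ] 
z [ 0.614  0.316 -0.724] lean 43.7 head 27.2 y [-0.456  0.89   0.002] gp [0.4943 0.1522 0.1205] F [ 0.2  0.1 -2.6] gap 0.567 gf 62.3
top 261 218
side 285 243
```

View pics/l1.png

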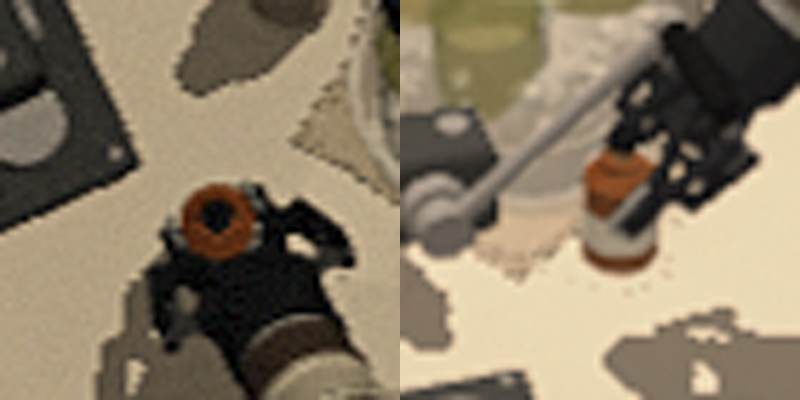

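The bottle is held upright, with its cap at about (264,221) in the top view. Next I'll fit the plate's arc at sub-pixel level and measure the bottle's place in the hand.

```bash
cat > m.py <<'E'
from h import *
from scipy.optimize import least_squares
def edges(n,p,c0,z,thr,rng,R):
    """radial half-level crossings round pixel centre c0, angles rng deg (world azimuth), expected radius R"""
    g=p.astype(np.float32).sum(2); out=[]
    for a in np.radians(rng):
        rr=np.arange(R*.6,R*1.4,.0005); pts=np.array([proj(n,[c0[0]+r*np.cos(a),c0[1]+r*np.sin(a),z]) for r in rr],np.float32)
        v=cv2.remap(g,pts[None,:,0].copy(),pts[None,:,1].copy(),cv2.INTER_LINEAR)[0]
        i=np.where((v[:-1]>thr)&(v[1:]<=thr))[0]
        if len(i): out.append([c0[0]+rr[i[0]]*np.cos(a),c0[1]+rr[i[0]]*np.sin(a)])
    return np.array(out)
def fit(E,R): 
    f=least_squares(lambda q:np.hypot(*(E-q).T)-R,E.mean(0),loss="soft_l1",f_scale=.001); return f.x,np.abs(f.fun).mean()
E
python3 - <<'E'
from m import *
for fn in("top","side","top1","side1"):
    n=fn.rstrip("1"); p=np.load(fn+".npz")["p"]
    c=(.569,.288)
    for rng in ((range(-150,25,5),range(-180,40,5)) if n=="top" else (range(-150,-20,5),range(-180,180,5))):
        for it in range(3):
            E=edges(n,p,c,.03,270 if n=="top" else 330,rng,.03); c,e=fit(E,.03)
        print(fn,len(E),c.round(4),e.round(4), "free",[round(float(x),4) for x in least_squares(lambda q:np.hypot(*(E-q[:2]).T)-q[2],[*c,.03]).x])
p=np.load("top1.npz")["p"].astype(int); q=p[205:235,250:280].sum(2)
m=q[10:21,10:19]<110; v,u=np.argwhere(m).T; uc,vc=u.mean()+260,v.mean()+215; print("cap",len(u),uc,vc,"world",ray("top",uc,vc,.167))
b=ray("top",uc,vc,.167)[:2]; gp=np.array([.4943,.1522]); h=np.array([np.cos(np.radians(27.2)),np.sin(np.radians(27.2))]); l=np.array([-h[1],h[0]]); print("off along,lat",(b-gp)@h,(b-gp)@l)
E
```

```text
Traceback (most recent call last):
  File "m.py", line 7, in edges
    rr=np.arange(R*.6,R*1.4,.0005); pts=np.array([proj(n,[c0[0]+r*np.cos(a),c0[1]+r*np.sin(a),z]) for r in rr],np.float32)
                                                  ~~~~^^^^^^^^^^^^^^^^^^^^^^^^^^^^^^^^^^^^^^^^^^^
  File "h.py", line 16, in proj
    c,R,t=cam(n); q=R@np.array(X,float)+t; return np.array([c["fx"]*q[0]/q[2]+c["cx"],c["fy"]*q[1]/q[2]+c["cy"]])
          ~~~^^^
  File "h.py", line 4, in cam
    c=calibration(n); R=cv2.Rodrigues(np.array(c["rvec"],float))[0]; t=np.array(c["tvec"],float).ravel()
ValueError: time passes only in moves, steps and waits
```

```bash
sed -i 's/^def cam/import functools\n@functools.lru_cache\ndef cam/' h.py; python3 - <<'E'
from m import *
for fn in("top","side","top1","side1"):
    n=fn.rstrip("1"); p=np.load(fn+".npz")["p"]
    c=(.569,.288)
    for rng in ((range(-150,25,5),range(-180,40,5)) if n=="top" else (range(-150,-20,5),range(-180,180,5))):
        for it in range(3):
            E=edges(n,p,c,.03,270 if n=="top" else 330,rng,.03); c,e=fit(E,.03)
        print(fn,len(E),c.round(4),e.round(4), "free",[round(float(x),4) for x in least_squares(lambda q:np.hypot(*(E-q[:2]).T)-q[2],[*c,.03]).x])
p=np.load("top1.npz")["p"].astype(int); q=p[205:235,250:280].sum(2)
m=q[10:21,10:19]<110; v,u=np.argwhere(m).T; uc,vc=u.mean()+260,v.mean()+215; print("cap",len(u),uc,vc,"world",ray("top",uc,vc,.167))
b=ray("top",uc,vc,.167)[:2]; gp=np.array([.4943,.1522]); h=np.array([np.cos(np.radians(27.2)),np.sin(np.radians(27.2))]); l=np.array([-h[1],h[0]]); print("off along,lat",(b-gp)@h,(b-gp)@l)
E
```

```text
top 26 [0.5713 0.2916] 0.0018 free [0.57, 0.2819, 0.0221]
top 31 [0.5722 0.2916] 0.0013 free [0.5696, 0.2862, 0.0253]
side 6 [0.6205 0.1963] 0.0017 free [0.6059, 0.2131, 0.0096]
side 37 [0.636  0.1876] 0.0051 free [0.6329, 0.1885, 0.0289]
top1 26 [0.5713 0.2914] 0.0015 free [0.5702, 0.2825, 0.0226]
top1 32 [0.5719 0.2914] 0.0014 free [0.5691, 0.2854, 0.0249]
side1 6 [0.5957 0.2491] 0.0014 free [-12.6768, 27.4499, 30.2958]
side1 17 [0.6052 0.2503] 0.0046 free [0.6028, 0.2469, 0.0264]
cap 29 263.2068965517241 220.13793103448276 world [0.49183808 0.15220972 0.167     ]
off along,lat -0.0021852300812983836 0.0011339870831297608
```

```bash
python3 - <<'E'
from m import *
p=np.load("top1.npz")["p"]; print(p[196:216,220:244].astype(int).sum(2)//3)
c=np.array([.570,.289])
for thr in(210,270,300):
  for _ in range(4):
    E=edges("top",p,c,.03,thr,range(-165,-35,5),.03); f=fit(E,.03); c=f[0]
  print(thr,f,(np.hypot(*(E-c).T)*1000).round(1))
s=np.load("side.npz")["p"]; print(s[274:296,248:274].astype(int).sum(2)//3)
E
```

```text
[[ 44  42  38  46  52  43  47  44  40  42  31  34  14  14  31  46  40  51
   54  44  45  39  31  77]
 [ 45  37  45  43  48  51  42  44  38  34  28  19  10   2  30  43  48  41
   45  37  47  45  43  35]
 [ 50  44  51  35  40  39  33  30  22  10  11   9   9  38  45  38  42  41
   44  47  42  44  38  39]
 [ 41  39  42  41  33  31  21  11  15  18   6   0  32  96 137 104  33  41
   47  43  47  50  45  38]
 [ 40  35  36  30  22  16  14  11  10   0  30  96 119 121 135 105  56  36
   40  43  43  45  41  44]
 [ 17  21  20  16  10  14   2  14  39  90 120 118 128 124 124 122 103  57
   39  46  46  46  44  41]
 [ 24  14  14   4   3  22  49  92 121 125 124 120 124 116 117 121 109  58
   44  38  47  50  45  43]
 [ 23  17   6  36  95 124 115 119 126 125 116 116 114 116 115 121 122  85
   34  46  43  50  43  43]
 [ 24  37  58 101 128 130 122 114 117 114 116 120 115 117 121 117 132  99
   36  45  43  49  49  46]
 [ 22  18  45  67 101 118 119 117 119 117 115 117 120 119 124 116 119  82
   41  43  41  44  40  47]
 [ 20  17  23  43  88 119 115 112 119 118 118 122 114 122 119 126 118  75
   39  49  47  4
[... 3236 characters left out ...]
82  77  54
   39  50  68  76  75  74  75  75]
 [ 38  37  47  65  74  75  62  47  40  55  71  79  79  78  64  53  46  38
   38  63  70  63  64  63  64  64]
 [ 53  54  64  74  74  73  75  64  53  55  44  40  42  37  38  39  39  39
   39  55  53  38  38  39  37  37]
 [ 74  73  74  73  73  73  74  75  76  77  68  45  39  40  41  40  40  40
   41  38  40  39  39  39  40  39]
 [ 74  73  73  74  74  73  75  68  62  65  67  55  41  40  41  40  39  40
   40  39  39  39  40  41  41  40]
 [ 75  67  63  64  64  63  66  52  37  37  40  40  40  40  41  40  41  40
   40  40  40  40  40  39  38  40]
 [ 64  53  38  37  39  38  40  38  39  40  40  39  41  40  40  40  41  39
   41  39  41  39  39  41  40  40]]
```

>>> {"op": "arm_command", "data": {
  "increments": [
    [0.04,[-0.009,0.02,-0.007],0],
    [0.04,[-0.009,0.02,-0.007],0],
    [0.04,[-0.009,0.02,-0.007],0],
    [0.04,[-0.009,0.019,-0.007],0],
    [0.04,[0.02,0.0102,0],0],
    [0.04,[0.02,0.0102,0],0],
    [0.04,[0.02,0.0102,0],0],
    [0.04,[0,0,0],0]
  ]
}}

```text
clock: 17.9
eef_pos: [0.5335, 0.2676, 0.0805]
ee_rot: [3.139, 0.767, -2.673]
ft_force: [-0.8, 0.8, -2.8]
finger_gap: 0.569
grip_force: 62.5
```

```bash
python3 s.py
```

```text
17.9 j [ 0.461  0.267 -0.83  -0.292  0.008 -0.006] tcp [0.5335 0.2676 0.0805] rpy [ 3.139  0.767 -2.673] 
z [ 0.618  0.316 -0.72 ] lean 43.9 head 27.1 y [-0.453  0.891  0.002] gp [0.5218 0.2616 0.0942] F [-0.8  0.8 -2.8] gap 0.569 gf 62.5
```

>>> {"op": "arm_command", "data": {
  "increments": [
    [0.04,[0.016,0.009,0],0],
    [0.04,[0.016,0.009,0],0],
    [0.04,[0.013,0.0075,0],0],
    [0.04,[0.0075,0.0045,-0.003],0],
    [0.04,[0,0,-0.003],0],
    [0.04,[0,0,0],0]
  ]
}}

```text
clock: 18.65
eef_pos: [0.5827, 0.2966, 0.0723]
ee_rot: [3.139, 0.762, -2.672]
ft_force: [-0.2, -0.4, -1.5]
finger_gap: 0.568
grip_force: 62.5
```

```bash
python3 s.py; python3 - <<'E'
from h import *
t={}
for n,(u,v) in{"top":(233,208),"side":(262,270)}.items():
    p,d=get_image(n); np.savez(n+"2",p=p,d=d); t[n]=cv2.resize(p[v-30:v+30,u-30:u+30],(400,400),interpolation=cv2.INTER_CUBIC)
cv2.imwrite("pics/p1.png",np.hstack([t["top"],t["side"]])[...,::-1])
E
```

```text
18.65 j [ 0.47   0.362 -0.694 -0.247  0.002  0.   ] tcp [0.5827 0.2966 0.0723] rpy [ 3.139  0.762 -2.672] 
z [ 0.614  0.315 -0.724] lean 43.6 head 27.1 y [-0.454  0.891  0.002] gp [0.571  0.2907 0.0861] F [-0.2 -0.4 -1.5] gap 0.568 gf 62.5
```

View pics/p1.png

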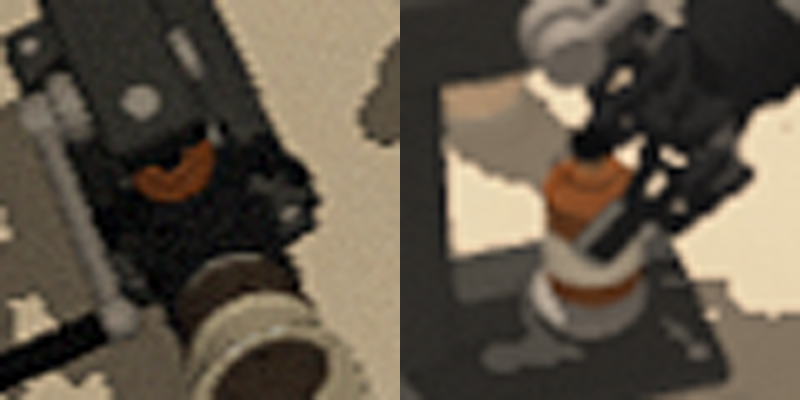

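```bash
python3 - <<'E'
from h import *
p=np.load("side2.npz")["p"].astype(int)
for v in (272,274,276,278,280,282,283,284,286): print(v," ".join("%d/%d"%(p[v,u,0],p[v,u,2]) for u in range(249,273)))
print("proj top-of-bottle axis",proj("side",[.5733,.291,.03]),proj("side",[.5733,.291,.09]),proj("side",[.5683,.291,.03]),proj("side",[.5733,.298,.03]))
E
```

```text
272 233/178 233/178 233/179 238/184 204/143 113/53 81/23 85/27 95/27 108/33 116/34 119/41 106/59 100/82 102/86 69/57 31/28 25/22 24/23 23/21 21/21 23/22 23/22 25/24
274 233/180 234/180 236/182 241/186 199/144 114/69 93/37 87/23 90/25 90/29 85/49 98/78 103/87 78/65 42/37 24/22 26/25 21/21 38/32 98/81 120/100 84/71 46/41 25/23
276 208/153 172/128 131/100 114/90 128/100 152/118 151/113 140/98 103/68 91/72 102/86 77/65 39/33 25/24 27/24 24/21 30/28 90/71 123/95 103/82 77/66 78/66 79/68 110/86
278 76/66 76/65 78/67 76/66 107/84 140/108 155/118 159/120 151/117 131/104 101/82 70/59 42/37 21/19 27/24 84/66 137/105 152/116 137/106 103/82 69/61 67/58 67/59 61/54
280 80/68 79/67 77/66 98/82 128/100 139/102 149/112 158/121 160/122 164/125 159/122 148/115 142/111 137/108 152/117 160/124 152/116 140/102 100/64 48/25 37/34 42/36 41/35 41/36
282 72/61 71/60 95/80 155/126 168/133 121/79 84/23 110/62 123/79 135/93 147/108 146/105 147/106 143/105 132/91 116/68 93/41 79/16 85/48 73/56 50/44 40/36 62/52 72/59
283 68/58 70/59 109/91 160/132 182/151 136/105 77/20 82/18 84/21 92/31 98/38 98/39 98/38 90/28 82/18 83/22 81/16 84/33 90/65 81/69 54/45 42/37 43/39 41/36
284 51/43 68/57 98/82 156/129 182/149 155/125 109/76 83/32 86/23 87/22 86/20 88/21 86/21 87/22 87/22 85/28 88/44 91/63 95/76 78/66 50/43 45/39 43/36 44/39
286 46/39 68/58 80/68 100/83 148/122 176/145 158/130 114/96 93/80 95/78 94/69 92/64 91/63 91/67 92/76 96/82 95/80 97/80 90/75 64/53 42/37 45/38 44/36 44/38
proj top-of-bottle axis [260.12412406 281.50429099] [259.81919294 268.22138682] [261.51990986 281.66319326] [259.72842961 282.81857998]
```

The side crop shows the bottle upright just above the plate. The plate's centre is at u≈260.0 and the bottle's is at 260.4, so I'll shift it about 2 mm inward and then lower it.

>>> {"op": "arm_command", "data": {
  "increments": [
    [0.04,[0.0025,0.001,0],0],
    [0.04,[0,0,-0.002],0],
    [0.04,[0,0,-0.002],0],
    [0.04,[0,0,0],0]
  ]
}}

```text
clock: 19.25
eef_pos: [0.5861, 0.2981, 0.0692]
ee_rot: [3.139, 0.764, -2.672]
ft_force: [-0.3, -0.5, -1.6]
finger_gap: 0.569
grip_force: 62.5
```

```bash
python3 s.py
```

```text
19.25 j [ 0.469  0.374 -0.689 -0.256  0.003  0.   ] tcp [0.5861 0.2981 0.0692] rpy [ 3.139  0.764 -2.672] 
z [ 0.616  0.315 -0.722] lean 43.8 head 27.1 y [-0.454  0.891  0.002] gp [0.5744 0.2921 0.0829] F [-0.3 -0.5 -1.6] gap 0.569 gf 62.5
```

>>> {"op": "arm_command", "data": {
  "increments": [
    [0.04,[-0.001,-0.0006,-0.0015],0],
    [0.04,[0,0,-0.001],0],
    [0.04,[0,0,-0.001],0],
    [0.04,[0,0,0],0]
  ]
}}

```text
clock: 19.75
eef_pos: [0.5854, 0.2977, 0.066]
ee_rot: [3.139, 0.764, -2.672]
ft_force: [-1.1, 0.1, -2.9]
finger_gap: 0.567
grip_force: 62.5
```

>>> {"op": "arm_command", "data": {
  "increments": [
    [0.04,[0,0,-0.001],0],
    [0.04,[0,0,0],0]
  ]
}}

```text
clock: 20.0
eef_pos: [0.5855, 0.2977, 0.0651]
ee_rot: [3.139, 0.765, -2.672]
ft_force: [-0.2, -0.2, -1.9]
finger_gap: 0.564
grip_force: 62.6
```

>>> {"op": "arm_command", "data": {
  "increments": [
    [0.04,[0,0,-0.001],0],
    [0.04,[0,0,0],0]
  ]
}}

```text
clock: 20.25
eef_pos: [0.5861, 0.298, 0.0651]
ee_rot: [3.139, 0.767, -2.672]
ft_force: [-1.9, -0.9, 1.5]
finger_gap: 0.565
grip_force: 62.9
```

>>> {"op": "arm_command", "data": {
  "increments": [
    [0.04,[0,0,-0.001],0],
    [0.04,[0,0,0],0]
  ]
}}

```text
clock: 20.5
eef_pos: [0.5866, 0.2982, 0.0651]
ee_rot: [3.139, 0.769, -2.673]
ft_force: [-4.0, -2.5, 5.6]
finger_gap: 0.568
grip_force: 63.3
```

>>> {"op": "arm_command", "data": {
  "increments": [
    [0.04,[-0.0007,-0.0003,0.0015],0],
    [0.047,[0,0,0],0],
    [0.05,[0,0,0],0],
    [0.053,[0,0,0],0],
    [0.058,[0,0,0],0],
    [0.065,[0,0,0],0],
    [0.075,[0,0,0],0],
    [0.085,[0,0,0],0],
    [0.085,[0,0,0],0]
  ]
}}

```text
clock: 21.62
eef_pos: [0.5847, 0.2974, 0.0646]
ee_rot: [3.139, 0.764, -2.672]
ft_force: [0.6, 0.3, -0.1]
finger_gap: 0.994
grip_force: 0.0
```

```bash
python3 s.py
```

```text
21.62 j [ 0.469  0.383 -0.698 -0.274  0.003  0.   ] tcp [0.5847 0.2974 0.0646] rpy [ 3.139  0.764 -2.672] 
z [ 0.616  0.315 -0.722] lean 43.8 head 27.1 y [-0.454  0.891  0.002] gp [0.573  0.2914 0.0784] F [ 0.6  0.3 -0.1] gap 0.994 gf 0.0
```

>>> {"op": "arm_command", "data": {
  "increments": [
    [0.085,[-0.008,-0.0041,0],0],
    [0.085,[-0.016,-0.0082,0],0],
    [0.085,[-0.018,-0.0092,0],0],
    [0.085,[-0.018,-0.0092,0],0],
    [0.085,[-0.018,-0.0092,0],0],
    [0.085,[-0.018,-0.0092,0.01],0],
    [0.085,[-0.018,-0.0092,0.02],0],
    [0.085,[-0.018,-0.012,0.02],0],
    [0.085,[-0.01,-0.02,0.02],0],
    [0.085,[0,-0.03,0.02],0],
    [0.085,[0,-0.03,0.02],0],
    [0.085,[0,0,0],0]
  ]
}}

```text
clock: 23.12
eef_pos: [0.4436, 0.1453, 0.1768]
ee_rot: [3.141, 0.769, -2.675]
ft_force: [-0.3, 0.5, -0.1]
finger_gap: 0.996
grip_force: 0.0
```

```bash
python3 s.py; python3 - <<'E'
from h import *
t={}
for n,(u,v) in{"top":(233,208),"side":(262,270)}.items():
    p,d=get_image(n); np.savez(n+"3",p=p,d=d); t[n]=cv2.resize(p[v-30:v+30,u-30:u+30],(400,400),interpolation=cv2.INTER_CUBIC)
cv2.imwrite("pics/p2.png",np.hstack([t["top"],t["side"]])[...,::-1])
E
```

```text
23.12 j [ 0.194 -0.22  -0.943  0.098  0.189 -0.198] tcp [0.4436 0.1453 0.1768] rpy [ 3.141  0.769 -2.675] 
z [ 0.621  0.313 -0.719] lean 44.0 head 26.8 y [-0.45   0.893  0.001] gp [0.4318 0.1394 0.1904] F [-0.3  0.5 -0.1] gap 0.996 gf 0.0
```

View pics/p2.png

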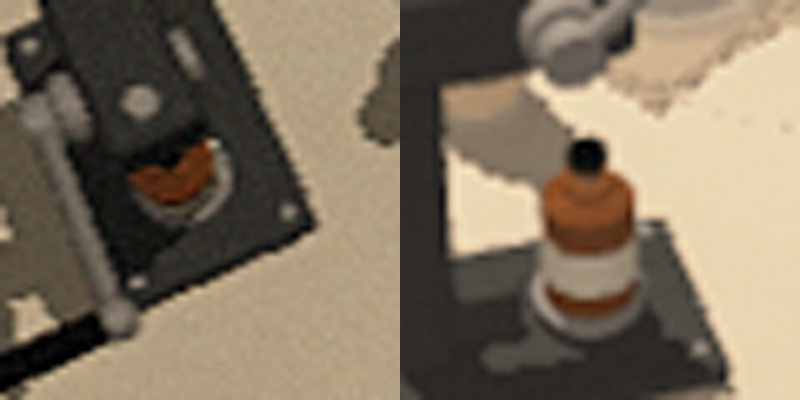

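The top view shows the bottle on the plate with an even margin, and the side view shows it upright (bottle at 589, plate at 587 in the crop), with the cap still proud. Now I'll take the lean out by pressing against the inner reach limit.

>>> {"op": "arm_command", "data": {
  "increments": [
    [0.04,[-0.03,-0.01,0.01],-0.14],
    [0.04,[-0.05,-0.017,0],0],
    [0.04,[-0.058,-0.019,0],0],
    [0.04,[-0.058,-0.019,0],0],
    [0.04,[-0.058,-0.019,0],0],
    [0.04,[-0.058,-0.019,0],0]
  ]
}}

```text
clock: 23.98
eef_pos: [0.1992, 0.0373, 0.1515]
ee_rot: [-3.06, 0.587, -2.725]
ft_force: [0.1, -1.0, -1.7]
finger_gap: 0.471
grip_force: 0.0
```

```bash
python3 s.py
```

```text
23.98 j [-0.217 -0.964 -1.065  0.934  0.264 -0.536] tcp [0.1992 0.0373 0.1515] rpy [-3.06   0.587 -2.725] 
z [ 0.538  0.149 -0.83 ] lean 33.9 head 15.5 y [-0.362  0.93  -0.068] gp [0.189  0.0344 0.1673] F [ 0.1 -1.  -1.7] gap 0.471 gf 0.0
```

>>> {"op": "arm_command", "data": {
  "increments": [
    [0.04,[0.035,0.008,-0.02],0],
    [0.04,[0.035,0.008,-0.03],0],
    [0.04,[0.03,0.006,-0.03],0],
    [0.04,[-0.04,-0.008,0],0],
    [0.04,[-0.06,-0.012,0],0],
    [0.04,[-0.06,-0.012,0],0]
  ]
}}

```text
clock: 24.72
eef_pos: [0.1876, 0.0159, 0.1221]
ee_rot: [-3.067, 0.483, -2.716]
ft_force: [-0.2, -1.4, -0.1]
finger_gap: 0.467
grip_force: 0.0
```

```bash
python3 s.py
```

```text
24.73 j [-0.403 -0.836 -1.083  0.929  0.295 -0.75 ] tcp [0.1876 0.0159 0.1221] rpy [-3.067  0.483 -2.716] 
z [ 0.453  0.123 -0.883] lean 28.0 head 15.2 y [-0.38   0.923 -0.066] gp [0.179  0.0136 0.1389] F [-0.2 -1.4 -0.1] gap 0.467 gf 0.0
```

>>> {"op": "arm_command", "data": {
  "increments": [
    [0.04,[0.01,0.01,-0.05],0],
    [0.04,[0.01,0.01,-0.05],0],
    [0.04,[-0.04,0,-0.03],0],
    [0.04,[-0.05,-0.01,0],0],
    [0.04,[-0.05,-0.01,0],0],
    [0.04,[-0.05,-0.01,0],0]
  ]
}}

```text
clock: 25.48
eef_pos: [0.1187, -0.0229, 0.0922]
ee_rot: [-3.11, 0.332, -2.723]
ft_force: [-0.3, -1.4, -0.3]
finger_gap: 0.468
grip_force: 0.0
```

```bash
python3 s.py
```

```text
25.48 j [-1.148 -0.672 -1.076  1.132  0.332 -1.555] tcp [ 0.1187 -0.0229  0.0922] rpy [-3.11   0.332 -2.723] 
z [ 0.311  0.104 -0.945] lean 19.1 head 18.4 y [-0.397  0.917 -0.03 ] gp [ 0.1128 -0.0249  0.1101] F [-0.3 -1.4 -0.3] gap 0.468 gf 0.0
```

>>> {"op": "arm_command", "data": {
  "increments": [
    [0.012,[0.02,0,0.03],0],
    [0.012,[0.025,0,0.03],-0.05],
    [0.012,[0.03,0,0.03],-0.1],
    [0.012,[0.03,0.01,0.03],-0.1],
    [0.012,[0.03,0.02,0.03],-0.1],
    [0.012,[0.02,0.03,0.03],-0.14],
    [0.012,[0.02,0.03,0.03],-0.14],
    [0.012,[0.02,0.035,0.03],-0.14],
    [0.012,[0.02,0.035,0.03],-0.14],
    [0.012,[0.02,0.04,0.03],-0.14],
    [0.012,[0.02,0.04,0.02],-0.14],
    [0.012,[0,0,0],0]
  ]
}}

```text
clock: 26.98
eef_pos: [0.3365, 0.186, 0.3634]
ee_rot: [-3.106, 0.308, 2.538]
ft_force: [0.2, -0.4, -0.6]
finger_gap: 0.141
grip_force: 0.0
```

```bash
python3 s.py; python3 - <<'E'
import numpy as np
P=np.array([.5733,.291]);ex=np.array([.891,.454]);ey=np.array([-.454,.891])
al=np.radians(np.r_[40:-30:-5.75]); al[-1]=np.radians(-29)
p=None
for a in al:
    q=P+(.02-.17*np.cos(a))*ex+.1*ey; w=np.r_[q,.225+.17*np.sin(a)]
    print(np.degrees(a).round(1),w.round(4),(w-p).round(4) if p is not None else ""); p=w
E
```

```text
26.98 j [ 0.747 -0.062 -0.029  1.571 -0.308  1.35 ] tcp [0.3365 0.186  0.3634] rpy [-3.106  0.308  2.538] 
z [ 0.229 -0.201 -0.952] lean 17.7 head -41.3 y [ 0.576  0.817 -0.034] gp [0.3322 0.1899 0.3815] F [ 0.2 -0.4 -0.6] gap 0.141 gf 0.0
40.0 [0.4297 0.3301 0.3343] 
34.2 [0.4205 0.3254 0.3207] [-0.0092 -0.0047 -0.0136]
28.5 [0.4126 0.3214 0.3061] [-0.0079 -0.004  -0.0146]
22.8 [0.406  0.318  0.2907] [-0.0066 -0.0033 -0.0154]
17.0 [0.4009 0.3154 0.2747] [-0.0052 -0.0026 -0.016 ]
11.2 [0.3972 0.3135 0.2582] [-0.0037 -0.0019 -0.0165]
5.5 [0.3949 0.3124 0.2413] [-0.0022 -0.0011 -0.0169]
-0.2 [0.3943 0.312  0.2243] [-0.0007 -0.0004 -0.017 ]
-6.0 [0.3951 0.3124 0.2072] [ 0.0008  0.0004 -0.017 ]
-11.8 [0.3974 0.3136 0.1904] [ 0.0023  0.0012 -0.0168]
-17.5 [0.4013 0.3156 0.1739] [ 0.0038  0.002  -0.0165]
-23.2 [0.4066 0.3183 0.1579] [ 0.0053  0.0027 -0.016 ]
-29.0 [0.4132 0.3217 0.1426] [ 0.0067  0.0034 -0.0153]
```

>>> {"op": "arm_command", "data": {
  "increments": [
    [0.012,[0,0,0.03],-0.12],
    [0.012,[0.018,0.028,0.002],-0.12],
    [0.012,[0.019,0.029,0],-0.12],
    [0.012,[0.019,0.029,0],-0.125],
    [0.012,[0.019,0.029,0],0],
    [0.012,[0.0185,0.029,0],0],
    [0.012,[0,0,0],0]
  ]
}}

```text
clock: 27.85
eef_pos: [0.4286, 0.3272, 0.3941]
ee_rot: [-3.105, 0.31, 2.051]
ft_force: [-0.4, -0.6, 0.4]
finger_gap: 0.142
grip_force: 0.0
```

```bash
python3 s.py; python3 - <<'E'
from h import *
t={}
for n in("top","side"):
    u,v=proj(n,[.43,.33,.34]).astype(int); p,d=get_image(n); t[n]=cv2.resize(p[v-30:v+30,u-30:u+30],(400,400),interpolation=cv2.INTER_CUBIC); print(n,u,v)
cv2.imwrite("pics/b1.png",np.hstack([t["top"],t["side"]])[...,::-1])
E
```

```text
27.85 j [ 0.809  0.434  0.659  1.935 -0.281  1.924] tcp [0.4286 0.3272 0.3941] rpy [-3.105  0.31   2.051] 
z [ 0.108 -0.288 -0.952] lean 17.9 head -69.4 y [ 0.891  0.452 -0.035] gp [0.4265 0.3326 0.4122] F [-0.4 -0.6  0.4] gap 0.142 gf 0.0
top 206 230
side 302 217
```

View pics/b1.png

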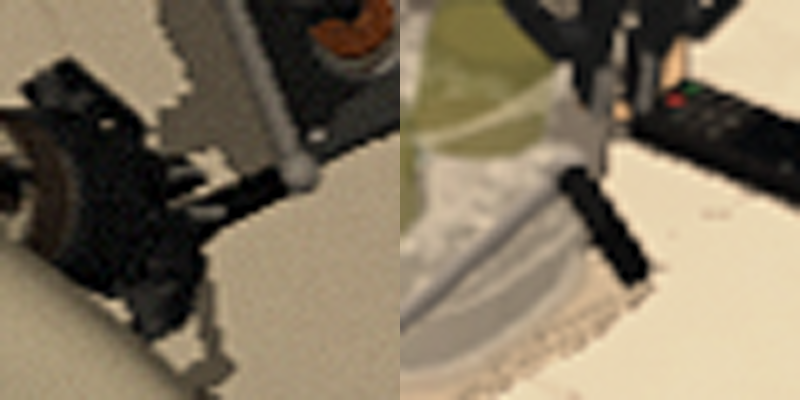

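The top crop shows the jaw just above the bar, which runs along (280,185)–(210,222), with the fingertips slightly to one side. I'll straddle the bar and grip it, which centres it safely.

>>> {"op": "arm_command", "data": {
  "increments": [
    [0.055,[-0.001,0.001,0],0],
    [0.055,[0,0,0],0],
    [0.055,[0,0,0],0],
    [0.055,[0,0,-0.015],0],
    [0.055,[0,0,-0.02],0],
    [0.055,[0,0,-0.02],0],
    [0.055,[0,0,-0.018],0],
    [0.055,[0,0,-0.005],0],
    [0.055,[0,0,0],0]
  ]
}}

```text
clock: 29.08
eef_pos: [0.4274, 0.3263, 0.32]
ee_rot: [-3.11, 0.309, 2.047]
ft_force: [-0.1, 0.1, 0.1]
finger_gap: 0.644
grip_force: 0.0
```

```bash
python3 s.py
```

```text
29.07 j [ 0.809  0.401  0.418  1.722 -0.28   1.927] tcp [0.4274 0.3263 0.32  ] rpy [-3.11   0.309  2.047] 
z [ 0.111 -0.284 -0.952] lean 17.8 head -68.6 y [ 0.893  0.45  -0.03 ] gp [0.4253 0.3317 0.338 ] F [-0.1  0.1  0.1] gap 0.644 gf 0.0
```

>>> {"op": "arm_command", "data": {
  "increments": [
    [0.04,[0,0,-0.003],0],
    [0.03,[0,0,0],0],
    [0.026,[0,0,0],0],
    [0.026,[0,0,0],0],
    [0.026,[0,0,0],0]
  ]
}}

```text
clock: 29.7
eef_pos: [0.4274, 0.3264, 0.3167]
ee_rot: [-3.11, 0.309, 2.047]
ft_force: [0.0, -0.5, -0.0]
finger_gap: 0.3
grip_force: 0.0
```

>>> {"op": "arm_command", "data": {
  "increments": [
    [0.022,[0,0,0],0],
    [0.022,[0,0,0],0]
  ]
}}

```text
clock: 29.95
eef_pos: [0.4281, 0.3269, 0.3168]
ee_rot: [-3.112, 0.309, 2.046]
ft_force: [4.3, 2.6, -1.1]
finger_gap: 0.255
grip_force: 2.2
```

>>> {"op": "arm_command", "data": {
  "increments": [
    [0.022,[0.002,0.001,0],0],
    [0.019,[0,0,0],0],
    [0.015,[0,0,0],0],
    [0.012,[0,0,0],0],
    [0.012,[0,0,0],0]
  ]
}}

```text
clock: 30.58
eef_pos: [0.4299, 0.3278, 0.3167]
ee_rot: [-3.112, 0.309, 2.047]
ft_force: [4.8, 2.2, -0.5]
finger_gap: 0.189
grip_force: 58.4
```

```bash
python3 s.py
```

```text
30.57 j [ 0.808  0.406  0.417  1.715 -0.281  1.926] tcp [0.4299 0.3278 0.3167] rpy [-3.112  0.309  2.047] 
z [ 0.112 -0.284 -0.952] lean 17.8 head -68.4 y [ 0.893  0.45  -0.029] gp [0.4278 0.3332 0.3348] F [ 4.8  2.2 -0.5] gap 0.189 gf 58.4
```

>>> {"op": "arm_command", "data": {
  "increments": [
    [0.012,[-0.0048,-0.0024,-0.0066],0],
    [0.012,[-0.0045,-0.0023,-0.007],0],
    [0.012,[-0.0041,-0.0021,-0.0072],0],
    [0.012,[-0.0038,-0.0019,-0.0074],0],
    [0.012,[-0.0034,-0.0017,-0.0076],0],
    [0.012,[-0.0031,-0.0016,-0.0078],0],
    [0.012,[-0.0028,-0.0014,-0.0079],0],
    [0.012,[-0.0024,-0.0012,-0.0081],0],
    [0.012,[-0.002,-0.001,-0.0082],0],
    [0.012,[-0.0017,-0.0008,-0.0083],0],
    [0.012,[-0.0013,-0.0007,-0.0084],0],
    [0.012,[-0.0009,-0.0005,-0.0085],0]
  ]
}}

```text
clock: 32.08
eef_pos: [0.3958, 0.3109, 0.2259]
ee_rot: [-3.116, 0.308, 2.046]
ft_force: [0.4, 1.6, 10.1]
finger_gap: 0.193
grip_force: 65.6
```

```bash
python3 s.py
```

```text
32.08 j [ 0.832  0.348  0.098  1.456 -0.279  1.951] tcp [0.3958 0.3109 0.2259] rpy [-3.116  0.308  2.046] 
z [ 0.116 -0.281 -0.953] lean 17.7 head -67.6 y [ 0.893  0.45  -0.024] gp [0.3936 0.3162 0.244 ] F [ 0.4  1.6 10.1] gap 0.193 gf 65.6
```

>>> {"op": "arm_command", "data": {
  "increments": [
    [0.012,[-0.0005,-0.0003,-0.0085],0],
    [0.012,[-0.0002,-0.0001,-0.0085],0],
    [0.012,[0.0002,0.0001,-0.0085],0],
    [0.012,[0.0006,0.0003,-0.0085],0],
    [0.012,[0.001,0.0005,-0.0084],0],
    [0.012,[0.0013,0.0007,-0.0084],0],
    [0.012,[0.0017,0.0009,-0.0083],0],
    [0.012,[0.0021,0.0011,-0.0082],0],
    [0.012,[0.0025,0.0013,-0.0081],0],
    [0.012,[0.0028,0.0014,-0.0079],0],
    [0.012,[0.0032,0.0016,-0.0077],0],
    [0.012,[0.0035,0.0018,-0.0076],0]
  ]
}}

```text
clock: 33.58
eef_pos: [0.4088, 0.3173, 0.1255]
ee_rot: [-3.101, 0.308, 2.051]
ft_force: [-10.7, -2.7, 8.5]
finger_gap: 0.19
grip_force: 75.0
```

```bash
python3 s.py
```

```text
33.58 j [ 0.82   0.451 -0.018  1.247 -0.276  1.938] tcp [0.4088 0.3173 0.1255] rpy [-3.101  0.308  2.051] 
z [ 0.104 -0.288 -0.952] lean 17.8 head -70.1 y [ 0.892  0.451 -0.039] gp [0.4068 0.3228 0.1436] F [-10.7  -2.7   8.5] gap 0.19 gf 75.0
```

>>> {"op": "arm_command", "data": {
  "increments": [
    [0.012,[0.002,0.001,-0.003],0],
    [0.012,[0.001,0.0005,-0.003],0],
    [0.012,[0.001,0.0005,-0.002],0],
    [0.012,[0,0,0],0]
  ]
}}

```text
clock: 34.08
eef_pos: [0.4123, 0.3191, 0.1169]
ee_rot: [-3.1, 0.308, 2.051]
ft_force: [-10.0, -2.5, 6.6]
finger_gap: 0.188
grip_force: 75.8
```

```bash
python3 s.py; python3 - <<'E'
from h import *
p,d=get_image("side"); u,v=262,265; cv2.imwrite("pics/d1.png",cv2.resize(p[v-35:v+35,u-35:u+35],(500,500),interpolation=cv2.INTER_CUBIC)[...,::-1])
E
```

```text
34.08 j [ 0.818  0.466 -0.018  1.233 -0.276  1.935] tcp [0.4123 0.3191 0.1169] rpy [-3.1    0.308  2.051] 
z [ 0.103 -0.288 -0.952] lean 17.8 head -70.3 y [ 0.892  0.451 -0.04 ] gp [0.4104 0.3245 0.135 ] F [-10.   -2.5   6.6] gap 0.188 gf 75.8
```

View pics/d1.png

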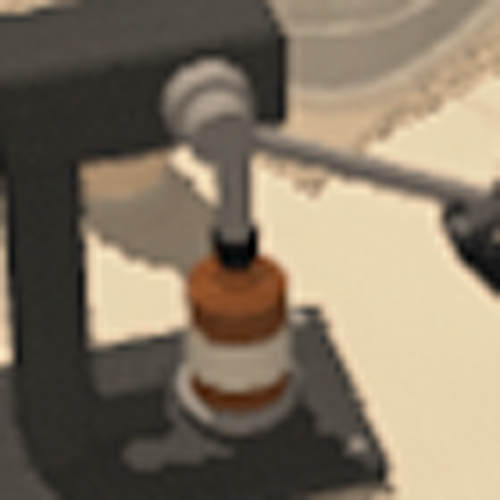

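The side crop shows the ram, at about (235,230), touching the cap, with the bottle upright and centred below it. The force isn't at stop level yet, so I'll keep pulling.

>>> {"op": "arm_command", "data": {
  "increments": [
    [0.012,[0.002,0.001,-0.004],0],
    [0.012,[0.002,0.001,-0.004],0],
    [0.012,[0,0,0],0]
  ]
}}

```text
clock: 34.5
eef_pos: [0.4134, 0.3196, 0.1147]
ee_rot: [-3.096, 0.309, 2.054]
ft_force: [-29.0, -8.4, 42.5]
finger_gap: 0.189
grip_force: 79.3
```

```bash
python3 s.py; python3 - <<'E'
from h import *
p,d=get_image("side"); np.savez("side4",p=p,d=d); W=cloud("side",d)
g=p.astype(int).sum(2)
# lever rod: grey pixels between hub and bar
for u in range(262,300,3):
    col=g[225:275,u]; print(u,col[::1].tolist()[10:40])
E
```

```text
34.5 j [ 0.817  0.473 -0.014  1.232 -0.276  1.932] tcp [0.4134 0.3196 0.1147] rpy [-3.096  0.309  2.054] 
z [ 0.101 -0.29  -0.952] lean 17.9 head -70.8 y [ 0.891  0.452 -0.043] gp [0.4115 0.3251 0.1327] F [-29.   -8.4  42.5] gap 0.189 gf 79.3
262 [177, 142, 136, 133, 129, 126, 134, 154, 181, 207, 206, 217, 261, 318, 293, 262, 332, 466, 531, 523, 522, 521, 522, 517, 522, 488, 327, 124, 72, 1]
265 [153, 126, 126, 132, 133, 131, 134, 124, 126, 130, 125, 119, 199, 345, 383, 299, 277, 399, 520, 574, 636, 631, 631, 630, 628, 631, 626, 626, 627, 633]
268 [412, 417, 417, 418, 416, 413, 438, 498, 503, 495, 517, 547, 542, 533, 475, 364, 290, 296, 424, 526, 500, 549, 638, 628, 628, 625, 623, 623, 625, 622]
271 [405, 412, 406, 409, 407, 404, 417, 466, 509, 488, 492, 522, 531, 534, 533, 470, 351, 277, 349, 439, 416, 452, 554, 634, 631, 628, 626, 628, 627, 628]
274 [405, 413, 413, 411, 406, 404, 402, 455, 506, 482, 495, 520, 530, 528, 534, 510, 427, 339, 268, 331, 532, 642, 629, 628, 629, 628, 630, 626, 628, 628]
277 [404, 408, 406, 407, 404, 400, 428, 487, 494, 476, 493, 529, 533, 513, 474, 472, 
[... 448 characters left out ...]
, 628, 627, 623, 626, 631, 606, 494, 361, 289, 293, 494, 651, 641, 635, 632, 631, 629]
289 [463, 508, 485, 462, 483, 500, 478, 497, 529, 584, 638, 630, 622, 623, 626, 625, 627, 626, 633, 606, 490, 352, 284, 257, 187, 127, 152, 239, 338, 419]
292 [473, 456, 422, 475, 490, 460, 507, 526, 596, 598, 620, 622, 622, 623, 622, 625, 627, 630, 631, 635, 592, 442, 343, 283, 260, 235, 255, 226, 158, 118]
295 [477, 463, 527, 501, 507, 577, 617, 632, 623, 615, 596, 606, 613, 621, 627, 625, 626, 634, 636, 630, 587, 471, 299, 265, 257, 248, 191, 124, 125, 122]
298 [491, 495, 487, 482, 512, 640, 570, 516, 488, 482, 413, 315, 359, 290, 131, 135, 130, 141, 112, 45, 56, 70, 105, 104, 84, 66, 96, 366, 611, 667]
```

>>> {"op": "arm_command", "data": {
  "increments": [
    [0.012,[-0.001,-0.0005,0.003],0],
    [0.012,[0,0,0.002],0],
    [0.012,[0,0,0],0]
  ]
}}

```text
clock: 34.92
eef_pos: [0.413, 0.3194, 0.1155]
ee_rot: [-3.095, 0.308, 2.053]
ft_force: [-19.8, -4.6, 18.5]
finger_gap: 0.191
grip_force: 77.1
```

```bash
python3 s.py; python3 - <<'E'
from h import *
P=np.array([.5733,.291]);ex=np.array([.891,.454]);ey=np.array([-.454,.891])
for y in(.05,.06):
  for A in(-29,-24,-18):
    a=np.radians(A); w=lambda s:np.r_[P+(.02-s*np.cos(a))*ex+y*ey,.225+s*np.sin(a)]
    q=np.array([proj("side",w(s)) for s in np.linspace(.02,.16,15)]); print(y,A,np.interp([268,277,286,295],q[:,0],q[:,1]).round(1))
g=np.load("side4.npz")["p"].astype(int).sum(2)
print("ram col 260",g[245:275,260].tolist())
for z in(.115,.125): print(z,proj("side",[.5733,.291,z]),proj("side",np.r_[P+.012*np.array([0,1]),z]))
E
```

```text
34.92 j [ 0.817  0.472 -0.014  1.235 -0.275  1.933] tcp [0.413  0.3194 0.1155] rpy [-3.095  0.308  2.053] 
z [ 0.1   -0.29  -0.952] lean 17.9 head -71.0 y [ 0.891  0.451 -0.044] gp [0.4111 0.3249 0.1336] F [-19.8  -4.6  18.5] gap 0.191 gf 77.1
0.05 -29 [249.  251.4 253.9 256.4]
0.05 -24 [248.  249.7 251.3 253. ]
0.05 -18 [246.9 247.7 248.5 249.2]
0.06 -29 [250.5 253.  255.4 257.9]
0.06 -24 [249.6 251.3 252.9 254.6]
0.06 -18 [248.6 249.4 250.2 250.9]
ram col 260 [360, 275, 268, 275, 272, 272, 274, 268, 270, 276, 272, 278, 279, 277, 275, 277, 281, 286, 256, 130, 39, 32, 89, 184, 221, 205, 252, 250, 239, 199]
0.115 [259.6883373  262.52127027] [258.98474272 264.72084348]
0.125 [259.63534799 260.21303772] [258.92889392 262.40485383]
```

Everything points to the lever being at its lower stop: the force jumped to 42 N and the rod's slope matches −29°. Now I'll ease it back up along the arc, still held.

>>> {"op": "arm_command", "data": {
  "increments": [
    [0.012,[-0.0035,-0.0018,0.0076],0],
    [0.012,[-0.0032,-0.0016,0.0077],0],
    [0.012,[-0.0028,-0.0014,0.0079],0],
    [0.012,[-0.0025,-0.0013,0.0081],0],
    [0.012,[-0.0021,-0.0011,0.0082],0],
    [0.012,[-0.0017,-0.0009,0.0083],0],
    [0.012,[-0.0013,-0.0007,0.0084],0],
    [0.012,[-0.001,-0.0005,0.0084],0],
    [0.012,[-0.0006,-0.0003,0.0085],0],
    [0.012,[-0.0002,-0.0001,0.0085],0],
    [0.012,[0.0002,0.0001,0.0085],0],
    [0.012,[0.0005,0.0003,0.0085],0]
  ]
}}

```text
clock: 36.42
eef_pos: [0.3943, 0.31, 0.211]
ee_rot: [-3.091, 0.308, 2.054]
ft_force: [-16.7, -4.9, 4.0]
finger_gap: 0.19
grip_force: 67.5
```

```bash
python3 s.py
```

```text
36.42 j [ 0.829  0.369  0.089  1.447 -0.271  1.946] tcp [0.3943 0.31   0.211 ] rpy [-3.091  0.308  2.054] 
z [ 0.095 -0.291 -0.952] lean 17.9 head -71.9 y [ 0.892  0.45  -0.048] gp [0.3925 0.3155 0.2291] F [-16.7  -4.9   4. ] gap 0.19 gf 67.5
```

>>> {"op": "arm_command", "data": {
  "increments": [
    [0.012,[0,0,0.0085],0],
    [0.012,[0.0005,0.0003,0.0084],0],
    [0.012,[0.0012,0.0006,0.0083],0],
    [0.012,[0.002,0.001,0.0082],0],
    [0.012,[0.0024,0.0012,0.0081],0],
    [0.012,[0.0028,0.0014,0.0079],0],
    [0.012,[0.0031,0.0016,0.0078],0],
    [0.012,[0.0034,0.0017,0.0076],0],
    [0.012,[0.0038,0.0019,0.0074],0],
    [0.012,[0.0041,0.0021,0.0072],0],
    [0.012,[0,0,0],0]
  ]
}}

```text
clock: 37.8
eef_pos: [0.4162, 0.321, 0.2942]
ee_rot: [-3.091, 0.307, 2.054]
ft_force: [-24.7, -8.1, 18.8]
finger_gap: 0.191
grip_force: 62.5
```

```bash
python3 s.py; python3 - <<'E'
from h import *
p,d=get_image("side"); g=p.astype(int).sum(2)
u0=proj("side",[.43,.33,.334]).astype(int); print(u0)
t={}
for n,(u,v) in{"top":(215,215),"side":(285,235)}.items():
    q,_=get_image(n); t[n]=cv2.resize(q[v-40:v+40,u-40:u+40],(400,400),interpolation=cv2.INTER_CUBIC)
cv2.imwrite("pics/u1.png",np.hstack([t["top"],t["side"]])[...,::-1])
E
```

```text
37.8 j [ 0.813  0.39   0.335  1.668 -0.273  1.929] tcp [0.4162 0.321  0.2942] rpy [-3.091  0.307  2.054] 
z [ 0.095 -0.291 -0.952] lean 17.8 head -71.9 y [ 0.891  0.451 -0.049] gp [0.4143 0.3265 0.3123] F [-24.7  -8.1  18.8] gap 0.191 gf 62.5
[302 218]
```

View pics/u1.png

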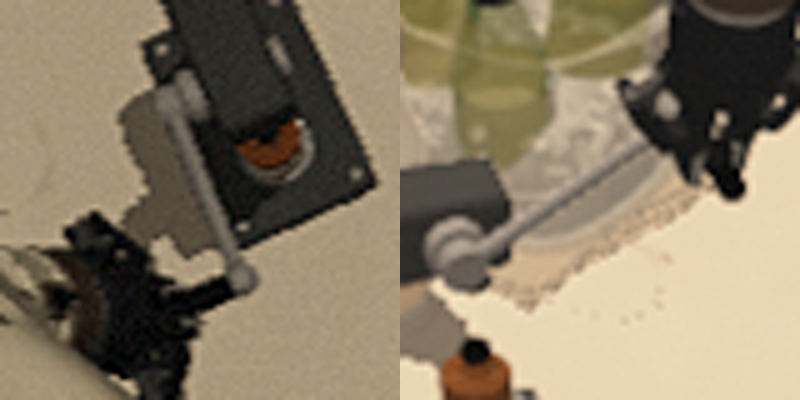

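The lever is nearly up and still held, and the bottle stands on the plate. The measured force is radial, so my path has drifted a few millimetres inward. I'll relieve that first.

>>> {"op": "arm_command", "data": {
  "increments": [
    [0.012,[-0.0015,-0.0008,0.001],0],
    [0.012,[-0.0015,-0.0008,0.001],0],
    [0.012,[0,0,0],0]
  ]
}}

```text
clock: 38.33
eef_pos: [0.4165, 0.3212, 0.2951]
ee_rot: [-3.099, 0.308, 2.052]
ft_force: [-13.5, -3.7, 9.8]
finger_gap: 0.185
grip_force: 61.5
```

>>> {"op": "arm_command", "data": {
  "increments": [
    [0.012,[0.0015,0.0008,0.004],0],
    [0.012,[0.002,0.001,0.004],0],
    [0.012,[0,0,0],0]
  ]
}}

```text
clock: 38.7
eef_pos: [0.4209, 0.3233, 0.303]
ee_rot: [-3.1, 0.308, 2.051]
ft_force: [-10.9, -2.1, 8.5]
finger_gap: 0.19
grip_force: 60.7
```

```bash
python3 s.py
```

```text
38.7 j [ 0.812  0.394  0.363  1.684 -0.276  1.929] tcp [0.4209 0.3233 0.303 ] rpy [-3.1    0.308  2.051] 
z [ 0.103 -0.288 -0.952] lean 17.8 head -70.3 y [ 0.892  0.45  -0.04 ] gp [0.4189 0.3288 0.3211] F [-10.9  -2.1   8.5] gap 0.19 gf 60.7
```

>>> {"op": "arm_command", "data": {
  "increments": [
    [0.012,[0.002,0.001,0.003],0],
    [0.012,[0,0,0],0]
  ]
}}

```text
clock: 38.95
eef_pos: [0.4229, 0.3243, 0.3064]
ee_rot: [-3.101, 0.308, 2.051]
ft_force: [-12.0, -2.8, 10.1]
finger_gap: 0.188
grip_force: 60.2
```

>>> {"op": "arm_command", "data": {
  "increments": [
    [0.012,[0.002,0.001,0.003],0],
    [0.012,[0,0,0],0]
  ]
}}

```text
clock: 39.2
eef_pos: [0.4247, 0.3252, 0.3092]
ee_rot: [-3.1, 0.308, 2.051]
ft_force: [-11.8, -3.4, 9.6]
finger_gap: 0.192
grip_force: 60.2
```

>>> {"op": "arm_command", "data": {
  "increments": [
    [0.012,[0.002,0.001,0.003],0],
    [0.012,[0,0,0],0]
  ]
}}

```text
clock: 39.45
eef_pos: [0.4269, 0.3263, 0.3127]
ee_rot: [-3.101, 0.308, 2.051]
ft_force: [-12.5, -3.1, 11.5]
finger_gap: 0.187
grip_force: 59.8
```

>>> {"op": "arm_command", "data": {
  "increments": [
    [0.012,[0.0018,0.001,0.003],0],
    [0.012,[0,0,0],0]
  ]
}}

```text
clock: 39.7
eef_pos: [0.4287, 0.3272, 0.3153]
ee_rot: [-3.1, 0.308, 2.051]
ft_force: [-11.8, -3.1, 10.1]
finger_gap: 0.186
grip_force: 59.6
```

>>> {"op": "arm_command", "data": {
  "increments": [
    [0.012,[0.0015,0.0008,0.003],0],
    [0.012,[0,0,0],0]
  ]
}}

```text
clock: 39.95
eef_pos: [0.43, 0.3279, 0.3174]
ee_rot: [-3.099, 0.308, 2.051]
ft_force: [-11.2, -3.7, 5.8]
finger_gap: 0.19
grip_force: 60.0
```

>>> {"op": "arm_command", "data": {
  "increments": [
    [0.012,[0.0015,0.0008,0.003],0],
    [0.012,[0,0,0],0]
  ]
}}

```text
clock: 40.2
eef_pos: [0.43, 0.3279, 0.3177]
ee_rot: [-3.091, 0.308, 2.053]
ft_force: [-12.9, -5.3, -2.5]
finger_gap: 0.186
grip_force: 59.5
```

>>> {"op": "arm_command", "data": {
  "increments": [
    [0.012,[-0.0015,-0.0008,0],0],
    [0.018,[0,0,0],0],
    [0.024,[0,0,0],0],
    [0.035,[0,0,0],0],
    [0.05,[0,0,0],0],
    [0.055,[0,0,0],0],
    [0.055,[0,0,0.01],0],
    [0.055,[0,0,0.02],0],
    [0.055,[0,0,0.03],0],
    [0.055,[0,0,0.03],0],
    [0.055,[-0.02,-0.02,0.01],0],
    [0.055,[-0.03,-0.03,0],0]
  ]
}}

```text
clock: 41.7
eef_pos: [0.3852, 0.2805, 0.4208]
ee_rot: [-3.113, 0.308, 2.046]
ft_force: [0.9, 0.5, 0.2]
finger_gap: 0.643
grip_force: 0.0
```

>>> {"op": "arm_command", "data": {
  "increments": [
    [0.055,[-0.03,-0.03,0],0],
    [0.055,[-0.03,-0.03,0],0],
    [0.055,[-0.02,-0.02,0],0],
    [0.055,[0,0,0],0]
  ]
}}

```text
clock: 42.2
eef_pos: [0.3037, 0.1991, 0.4219]
ee_rot: [-3.114, 0.308, 2.046]
ft_force: [0.8, 0.7, -0.2]
finger_gap: 0.648
grip_force: 0.0
```

```bash
python3 s.py; python3 - <<'E'
from h import *
t={}
for n,(u,v) in{"top":(220,210),"side":(275,250)}.items():
    q,_=get_image(n); np.savez(n+"5",p=q); t[n]=cv2.resize(q[v-45:v+45,u-45:u+45],(400,400),interpolation=cv2.INTER_CUBIC)
cv2.imwrite("pics/f1.png",np.hstack([t["top"],t["side"]])[...,::-1])
a=np.load("side3.npz")["p"].astype(int).sum(2); b=np.load("side5.npz")["p"].astype(int).sum(2)
for c in(259,260): print(c,"before",a[256:285,c].tolist(),"\n after ",b[256:285,c].tolist())
o=np.load("side.npz")["p"].astype(int)
m=lambda p:np.argwhere((p.sum(2)<75)[208:232,292:314]).mean(0)+[208,292]
print("bar",m(o),m(np.load("side5.npz")["p"].astype(int)))
E
```

```text
42.2 j [ 0.813  0.044  0.224  1.883 -0.28   1.932] tcp [0.3037 0.1991 0.4219] rpy [-3.114  0.308  2.046] 
z [ 0.114 -0.282 -0.953] lean 17.7 head -68.0 y [ 0.893  0.45  -0.027] gp [0.3016 0.2044 0.44  ] F [ 0.8  0.7 -0.2] gap 0.648 gf 0.0
259 before [635, 635, 642, 634, 488, 0, 37, 24, 39, 73, 193, 271, 266, 234, 212, 248, 254, 239, 199, 172, 174, 162, 305, 438, 430, 431, 431, 439, 371] 
 after  [638, 637, 641, 647, 656, 605, 359, 31, 33, 44, 38, 54, 171, 217, 214, 252, 253, 240, 204, 177, 178, 168, 306, 440, 433, 433, 434, 441, 373]
260 before [635, 633, 638, 603, 404, 13, 18, 33, 46, 72, 181, 259, 260, 240, 212, 252, 249, 233, 200, 173, 171, 164, 304, 440, 432, 430, 432, 444, 370] 
 after  [638, 636, 639, 636, 646, 609, 415, 25, 38, 42, 39, 85, 183, 221, 211, 252, 251, 241, 205, 178, 178, 166, 307, 440, 434, 437, 434, 448, 376]
bar [219.45783133 302.91566265] [219.18987342 302.81012658]
```

View pics/f1.png

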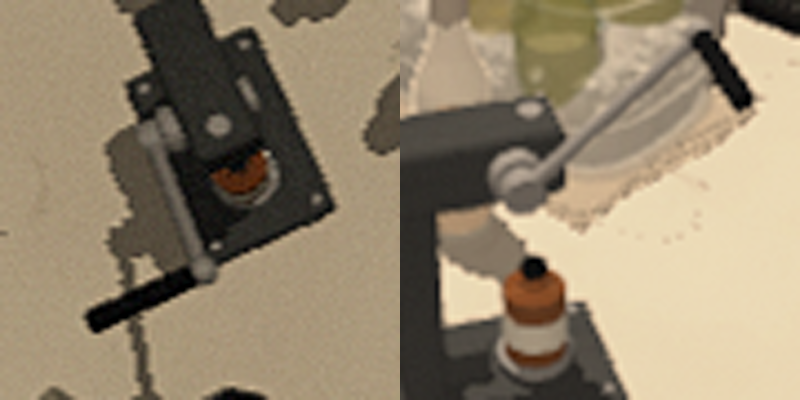

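The final picture shows the lever back at rest, with the bar where it started (303,219). The bottle stands unmoved on the plate, and the cap has dropped about 2.1 px, roughly 10 mm, so the stopper is home.

```bash
python3 -c "
from cell import *
print(close_job())"
```

```text
the job is handed in; nothing more can be done
None
```

I handed the job in at about 42 s: the bottle stands upright and centred on the plate, the stopper is home (cap down about 10 mm), and the lever was eased back to rest in the grip. The force briefly read 42 N at the lever's lower stop.

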